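Shut the loaded benchtop incubator and leak-check its lid seal

TASK

The culture dishes are loaded: gently push the incubator's lid fully shut, then take the leak detector from its rest and pass its nozzle tip along the lid's black gasket, from the left hinge round the front to the right hinge (left for someone facing the control panel), not faster than about 3 cm a second and staying within about half a centimetre of the bead without pressing on it. Lay the detector back in both saddles of its rest, nozzle the same way as before, and let go; leave the tip box, bottle and dish stack where they stand.

Things in the scene. Friction and masses are not known exactly. Their poses are not given: they have to be found in the camera images.
- incubator: White benchtop gas incubator, fixed, 240 deep (x) by 200 wide (y) mm; origin: centre of its underside, z up. Sloping control panel with dark screen on its -x side, towards the robot; left is +y, right is -y. Flat deck at z = 100 mm from x = -60 to +120. Round the lid's left, front and right edges a black gasket bead, 7 mm wide, 3.5 mm proud of the deck: the seam.
- lid (a joint): angle of the incubator's rear-hinged lid, rad: 0 = fully shut, grows as it opens upward, away from the panel; starts open at 0.55 to 1.0. A friction hinge holds it where it is left; shutting takes under about 6 N at the handle. Lid: white, 140 wide, 112 deep, flange 6 mm thick, its edge 6 mm inside the seam line; grey raised core inset 12 mm, its top 24 mm above the deck.
- lid_handle (a point): middle of the upper face of the lid's teal handle, a solid bar 70 mm along y, 14 mm wide, 14 mm tall, on top of the lid near its front edge. 98 mm from the hinge axis along the lid and 34 mm above it; when shut at (-14, 0, 138) mm in the incubator's frame. Axes turn with the lid: z out of its upper face, x from front edge to hinge.
- lid_hinge (a point): middle of the lid's hinge axis (along the incubator's y), at (84, 0, 104) mm in the incubator's frame.
- seam0 (a point): point on the crest of the gasket bead: start of the path: left side, 32 mm in front of the hinge axis. Axes as the incubator's. Seam line in the incubator's frame, mm, crest at z = 103.5: (52, 76) straight to (-16, 76), corner of radius 26 to (-42, 50), straight to (-42, -50), corner to (-16, -76), straight to (52, -76).
- seam1 (a point): point on the crest of the gasket bead: left side, where the left front corner begins. Axes as the incubator's.
- seam2 (a point): point on the crest of the gasket bead: half-way round the left front corner. Axes as the incubator's.
- seam3 (a point): point on the crest of the gasket bead: front, where the left front corner ends. Axes as the incubator's.
- seam4 (a point): point on the crest of the gasket bead: middle of the front. Axes as the incubator's.
- seam5 (a point): point on the crest of the gasket bead: front, where the right front corner begins. Axes as the incubator's.
- seam6 (a point): point on the crest of the gasket bead: half-way round the right front corner. Axes as the incubator's.
- seam7 (a point): point on the crest of the gasket bead: right side, where the right front corner ends. Axes as the incubator's.
- seam8 (a point): point on the crest of the gasket bead: end of the path: right side, 32 mm in front of the hinge axis. Axes as the incubator's.
- corner_left (a point): centre of the left front corner's arc (radius 26 mm to the bead's crest), at the height of the crest; inside the outline of the lid.
- corner_right (a point): centre of the right front corner's arc (radius 26 mm to the bead's crest), at the height of the crest; inside the outline of the lid.
- rest: Rest for the leak detector, fixed: grey foot 150 (x) by 80 (y) by 12 mm, origin under its centre; posts at x = -50 and +50 mm, each with a black saddle 16 mm thick (x), bed at z = 75 mm; its cheeks flare from 34 mm apart at the bed to 45 mm at their top, z = 92 mm. 84 mm are free for fingers between the saddles.
- probe_grip (a point): Centre of the housing of the leak detector (loose, about 0.16 kg): white box 140 (x) by 28 (y) by 30 mm, flat sides, teal sleeve in the middle, screen on top. x points towards the nozzle, z up. Starts lying in both saddles, centre 90 mm above the table, x along the rest's x, within 10 mm of the rest's middle. Balances about 2 mm ahead of this point.
- probe_tip (a point): Lower end (centre, radius 3 mm) of the detector's nozzle, a steel tube that leaves the housing's front and bends straight down: 112 mm ahead of (x) and 65 mm below (z) the housing's centre. Nozzle at most 12 mm thick.
- probe: The leak detector: origin at the centre of the housing's underside, 15 mm below point probe_grip, same axes.
- tipbox: bystander: pipette tip box, white with blue lid, 86 x 122 x 62 mm, origin under its centre.
- bottle: bystander: pink medium bottle with white cap, 54 mm across, 105 mm tall, origin under its centre.
- dishes: bystander: stack of three clear culture dishes, 62 mm across, 45 mm tall, origin under its centre.
Mind the look-alikes: they are no part of the job. What is shaped like the probe but blue or orange is not meant. What is shaped like the rest but pink is not meant.

How it is judged:
By the outcome, as a careful person would: the job done as asked, in the order asked, and still so for the second after the job is handed in, with the robot touching nothing.
It also fails if it takes over 72 s, if anything falls off the work surface, if the arm or the gripper's body presses on something with over 40 N, if the wrist force passes 120 N, or if a joint passes its speed limit or range.

ROBOT

A 6-joint arm with a two-finger parallel gripper is mounted at the origin on the work surface. World frame = base frame: x ahead of the robot, y to its left, z up, the work surface at z = 0. Lengths are in mm, angles in rad, forces in N, time in s.
With the tool pointing down it reaches from about 250 to 850 mm from the base axis. Payload 12.5 kg.
Tool frame: the origin (TCP) lies midway between the tips of the shut fingers; the grasp point (between the pads) lies 19 mm behind it; x points along the fingers, z is the direction in which the jaws open and shut, and the axes are right-handed (so a half turn about x gives the same grasp; the last joint's range is limited). The gripper opens to 93 mm and grips with 3 to 60 N. Pads are 15 mm wide; open, the fingers measure 128 mm over their backs; the gripper's body (75 mm by 188 mm) begins 65 mm behind the grasp point.
Start: joints at [1.055, 0.351, 1.652, -0, 1.139, -0.085], TCP at [229.647, 499.747, 218.633] pointing down, gripper open.
Joint ranges: [-2.75, 2.75], [-0.79, 2.1], [0.01, 2.65], [-1.57, 4.71], [0.07, 3.14], [-2.87, 2.87]. Speed limits (rad/s): [2.22, 2.22, 2.79, 3.14, 3.14, 3.14].

INTERFACE

Orientations are given as a rotation vector (axis times angle).
In Python, from plant import manip gives the robot as it stands.
- The arm moves only by the shell command python3 -m crank 'ROWS' [FORCE]. ROWS is JSON, a list of rows, each an object with "claw": the opening, from 0 (shut) to 1 (fully open); "translation": the shift along the tool's x, y, z scaled (see below), a list of three; "turn": the turn about the tool's x scaled (see below). A call has 1 to 10 rows; each row shifts and turns the commanded pose from where the row before left it, along the tool's axes as they then stand; what a row does not reach is not made up. The controller multiplies each number of a shift by 25 mm and each number of a turn by 0.1 rad. A row lasts 1/8 s, in which the tool goes at most 62.5 mm and 10.7 degrees, less where a joint would pass 70% of its speed; a pose out of reach is approached as far as the arm can. A call with a number of a shift or a turn outside -1 to 1 is refused whole. A call with a gripper value outside its range is refused whole. The fingers move at their own pace and stop on an object; FORCE is the grip in N (left out, the last holds). Time passes only in rows, so rows that do not move let the fingers close. It gives the time, the measured TCP pose, the force and the opening at its end, in the units of the state.
- manip.observe(): the state, without advancing time (a new reading comes with each control period).
- manip.grab_frame(name): name is "scene" or "side" or "wrist"; returns (picture, depth): 420x560x3 uint8, blue, green, red; 420x560 float32, mm along the optical axis (not along the pixel's ray), 0 where there is no reading.
- manip.camera_params(name): a dict with "camera_matrix" (3x3 intrinsics, pixels), "dist" ([k1, k2, p1, p2, k3] as OpenCV has them; the pictures are not rectified), "xyz" and "rotation" of the camera in the world; the wrist camera has in their place "mount" (4x4, takes a point from camera to tool coordinates, whose origin is the TCP and whose axes are the tool frame's). Camera axes: x right, y up, looking along -z (the intrinsics and any distortion apply to the point x, -y, -z); pixel columns grow to the right and rows downward; lengths in mm; the calibration is good to about 2 mm. A picture is of the moment at which its call begins: read the wrist's pose just before it. camera_params takes no time and is no camera call.
- manip.finish_job(): hands the job in, once; it reports no verdict.
The state is a dict: "t": time; "joint_pos": joint angles; "joint_vel": joint speeds; "joint_torque": joint torques, N m; "tcp_pos": TCP position; "orientation": TCP orientation; "ft_force": force on the tool from outside, world axes, zero at the start; "moment": the same for the moment, N m; "gripper_width": finger opening in mm.
Only numpy, scipy, OpenCV 4.12 (cv2) and the standard library are available. Lean on these libraries where they do the work, as an engineer would, in place of code of your own. Each camera call takes 0.05 s, during which the arm holds its last target.

## Working session

There is one attempt and no reset: what is moved stays moved. The work goes in short steps, Python scripts to look and compute and a shell command to move; the robot and the scene stay as the last step left them, time stands still between calls to the robot, and variables do not carry over. Pictures are saved under pics/ and viewed, and the job is handed in when it is done.

```bash
ls; mkdir -p pics
python3 - <<'E'
from plant import manip
import cv2,numpy as np
s=manip.observe()
for k,v in s.items(): print(k,np.round(v,3))
for n in ["scene","side","wrist"]:
    im,d=manip.grab_frame(n)
    cv2.imwrite(f"pics/{n}0.png",im); np.save(f"{n}0.npy",d)
    p=manip.camera_params(n); print(n,{k:np.round(v,3).tolist() for k,v in p.items()})
E
```

```text
pics
t 0.0
joint_pos [ 1.055  0.351  1.652  0.     1.139 -0.085]
joint_vel [ 0.     0.001  0.002  0.002  0.002 -0.   ]
joint_torque [ 1.0000e-03 -4.9734e+01 -2.8525e+01  7.0000e-02  2.6000e-02 -0.0000e+00]
tcp_pos [229.499 499.47  218.101]
orientation [-0.887  1.384  0.886]
ft_force [-0.273 -1.023  0.645]
moment [ 0.043 -0.025  0.023]
gripper_width 92.831
scene {'camera_matrix': [[426.122, 0.0, 274.524], [0.0, 426.122, 216.125], [0.0, 0.0, 1.0]], 'dist': [0.04, 0.0, 0.0, 0.0, 0.0], 'xyz': [1440.728, 100.931, 963.799], 'rotation': [0.613, 0.71, 1.651]}
side {'camera_matrix': [[447.482, 0.0, 275.65], [0.0, 447.482, 207.218], [0.0, 0.0, 1.0]], 'dist': [-0.126, 0.0, 0.0, 0.0, 0.0], 'xyz': [-26.92, -635.515, 1119.287], 'rotation': [0.646, -0.231, -0.716]}
wrist {'camera_matrix': [[363.229, 0.0, 285.486], [0.0, 363.229, 209.217], [0.0, 0.0, 1.0]], 'dist': [-0.046, 0.0, 0.0, 0.0, 0.0], 'mount': [[-0.0, 0.278, -0.96, -166.284], [0.0, 0.96, 0.278, 77.226], [1.0, -0.0, -0.0, 0.379], [0.0, 0.0, 0.0, 1.0]]}
```

View pics/scene0.png

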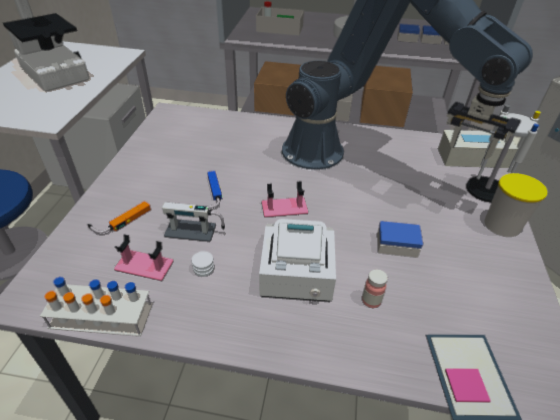

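View pics/side0.png

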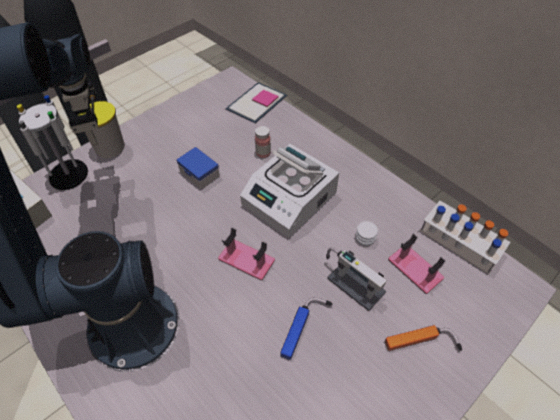

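View pics/wrist0.png

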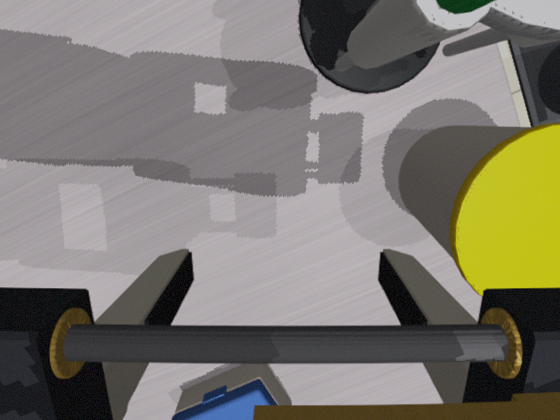

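```bash
cat > h.py <<'E'
import numpy as np,cv2
from scipy.spatial.transform import Rotation as R
from plant import manip
def campose(n,st=None):
    p=manip.camera_params(n)
    if n!="wrist": return R.from_rotvec(p["rotation"]).as_matrix(),np.array(p["xyz"],float),p
    st=st or manip.observe(); M=np.array(p["mount"]); Rt=R.from_rotvec(st["orientation"]).as_matrix()
    return Rt@M[:3,:3], Rt@M[:3,3]+np.array(st["tcp_pos"]),p
def px2w(uv,depth,n,st=None):
    Rc,t,p=campose(n,st); uv=np.atleast_2d(np.array(uv,float))
    q=cv2.undistortPoints(uv[:,None],np.array(p["camera_matrix"]),np.array(p["dist"]))[:,0]
    d=np.atleast_1d(depth)
    c=np.c_[q[:,0]*d,-q[:,1]*d,-d*np.ones(len(q))]
    return c@Rc.T+t
def px2plane(uv,z,n,st=None):
    Rc,t,p=campose(n,st)
    a=px2w(uv,1.0,n,st)-t
    return t+a*((z-t[2])/a[:,2])[:,None]
def w2px(P,n,st=None):
    Rc,t,p=campose(n,st); c=(np.atleast_2d(P)-t)@Rc
    c=np.c_[c[:,0],-c[:,1],-c[:,2]]
    return cv2.projectPoints(c,np.zeros(3),np.zeros(3),np.array(p["camera_matrix"]),np.array(p["dist"]))[0][:,0]
def crop(im,x0,y0,x1,y1,s,f):
    cv2.imwrite(f,cv2.resize(im[y0:y1,x0:x1],None,fx=s,fy=s,interpolation=cv2.INTER_CUBIC))
def cloud(d,n,st=None):
    v,u=np.nonzero(d>0); return np.c_[u,v],px2w(np.c_[u,v],d[v,u],n,st)
E
python3 - <<'E'
from h import *
s=manip.observe(); print(R.from_rotvec(s["orientation"]).as_matrix().round(3))
im=cv2.imread("pics/scene0.png"); crop(im,150,160,350,310,4,"pics/s_c.png")
im=cv2.imread("pics/side0.png"); crop(im,210,130,410,310,4,"pics/d_c.png")
E
```

```text
[[-0.    -0.909  0.418]
 [-0.001  0.418  0.909]
 [-1.     0.    -0.001]]
```

View pics/s_c.png

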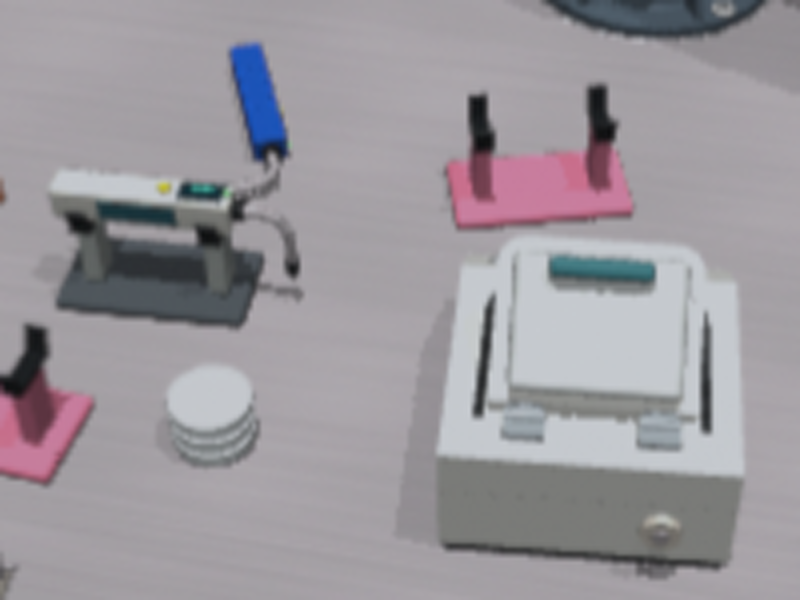

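View pics/d_c.png

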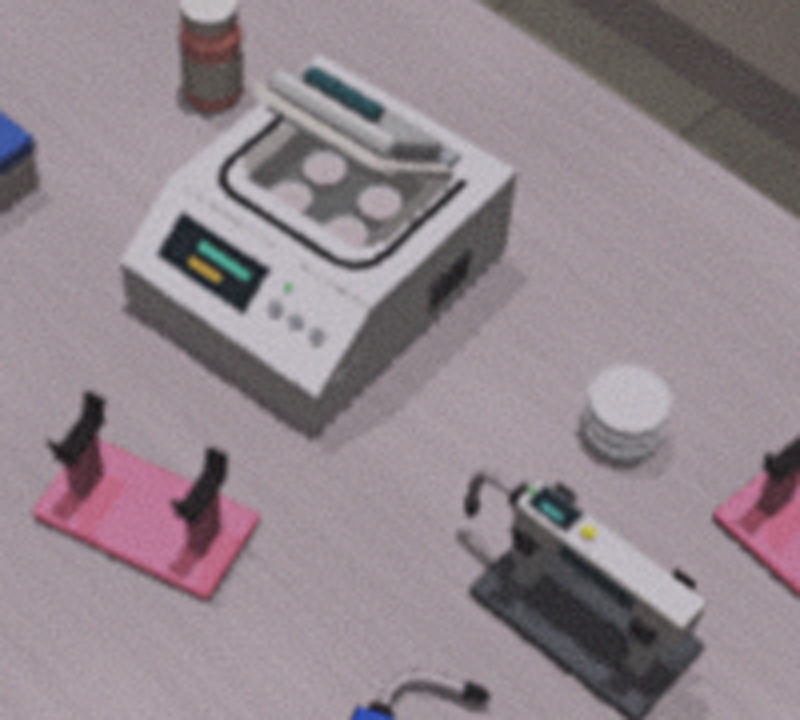

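Run:
```python
from h import *
d=np.load("side0.npy")
f=lambda c:np.array(c)/4+[210,130]
names=["RR","LR","RF","LF"];px=[f(c) for c in [(515,178),(320,57),(370,300),(178,178)]]
P=px2plane(px,100,"side")
print(P.round(1)); 
print("base FR",px2plane([f((315,437))],0,"side").round(1))
ds=np.load("scene0.npy"); g=lambda c:np.array(c)/4+[150,160]
print("scene RL deck z100", px2plane([g((442,460)),g((742,472)),g((738,285)),g((462,265))],100,"scene").round(1))
for n,dd in (("side",d),("scene",ds)):
    uv,C=cloud(dd,n)
    # table z check
    m=(abs(C[:,2])<15)&(C[:,0]>250)&(C[:,0]<900)&(abs(C[:,1])<500); print(n,"table z med",np.median(C[m,2]).round(2),C[m,2].std().round(2))
    m=(abs(C[:,2]-100)<6)&(C[:,0]>350)&(C[:,0]<800)&(abs(C[:,1]-80)<200)
    print(n,"deck",m.sum(),np.median(C[m],0).round(1)); 
    r=cv2.minAreaRect(C[m,:2].astype(np.float32)); print(r)
```

```text
[[732.8 -63.7 100. ]
 [715.7 136.9 100. ]
 [566.6 -73.2 100. ]
 [543.1 114.5 100. ]]
base FR [[501.7 -84.3   0. ]]
scene RL deck z100 [[745.5 -52.1 100. ]
 [716.5 140.2 100. ]
 [544.4 123.5 100. ]
 [564.3 -75.9 100. ]]
side table z med 0.75 3.79
side deck 1846 [598.5   2.6 100.1]
((529.6187744140625, 82.16465759277344), (406.9261779785156, 337.2696228027344), 8.082510948181152)
scene table z med -0.02 3.65
scene deck 1994 [695.7  56.2  99.6]
((560.9176635742188, 90.03984832763672), (338.3285217285156, 334.0757141113281), 5.074713706970215)
```

Run:
```python
from h import *
f=lambda c:np.array(c)/4+[210,130]; g=lambda c:np.array(c)/4+[150,160]
print(px2plane([f(c) for c in [(517,505),(690,625),(705,603),(548,487)]],105,"side").round(1))
print("tip side",px2plane([f((472,512))],25,"side").round(1),"scene",px2plane([g((293,272))],25,"scene").round(1))
print("scene top",px2plane([g(c) for c in [(50,185),(62,172),(232,207),(240,192)]],105,"scene").round(1))
for n,c in (("bottle",(210,25)),("dish",(627,400))): print(n,px2plane([f(c)],105 if n=="bottle" else 45,"side").round(1))
print("tipbox",px2plane([(198,165)],62,"side").round(1))
th=0.1;o=np.array([609.7,25.6]);
Rz=R.from_euler('z',th).as_matrix()
d=np.load("side0.npy")
# handle
print("handle by depth", px2w([f((343,92))],np.median(d[151:155,294:298]),"side").round(1), d[150:156,292:300].round(0).tolist()[2])
ds=np.load("scene0.npy");u,v=g((602,264)); print("scene handle",px2w([(u,v)],np.median(ds[int(v)-1:int(v)+2,int(u)-6:int(u)+7]),"scene").round(1))
for a in (.6,.8,1.0):
    print(a,(Rz@np.array([84-98*np.cos(a)+34*np.sin(a),0,104+98*np.sin(a)+34*np.cos(a)])+[*o,0]).round(1))
```

```text
[[ 512.7 -267.8  105. ]
 [ 527.  -405.4  105. ]
 [ 546.4 -401.8  105. ]
 [ 538.3 -272.4  105. ]]
tip side [[ 527.4 -220.7   25. ]] scene [[ 522.8 -219.8   25. ]]
scene top [[ 547.  -397.1  105. ]
 [ 531.  -393.9  105. ]
 [ 543.  -255.9  105. ]
 [ 525.5 -255.1  105. ]]
bottle [[672.1 223.8 105. ]]
dish [[ 670.8 -239.9   45. ]]
tipbox [[456.5 302.9  62. ]]
handle by depth [[634.   27.4 194. ]] [1307.0, 1307.0, 1302.0, 1303.0, 1303.0, 1306.0, 1307.0, 1442.0]
scene handle [[641.5  32.5 195.1]]
0.6 [631.9  27.8 187.4]
0.8 [649.6  29.6 198. ]
1.0 [669.1  31.6 204.8]
```

The target is the white detector with the teal sleeve on the grey rest, at scene px (190,213) and side px (360,268). The look-alikes are the blue one at (215,185), the orange one at (130,215), and the pink rests at (285,205) and (143,262). The close crops confirm this choice. They also show the lid open about 0.7 rad, with the handle near (638,30,195).

```bash
python3 -m crank '[{"claw":0,"translation":[-0.25,-0.7,-0.32],"turn":1},{"claw":0,"translation":[-0.25,-0.75,-0.25],"turn":1},{"claw":0,"translation":[-0.25,-0.8,-0.15],"turn":1},{"claw":0,"translation":[-0.25,-0.8,-0.08],"turn":1},{"claw":0,"translation":[-0.25,-0.8,0],"turn":1},{"claw":0,"translation":[-0.25,-0.8,0.08],"turn":1},{"claw":0,"translation":[-0.25,-0.8,0.16],"turn":1},{"claw":0,"translation":[-0.25,-0.8,0.24],"turn":1},{"claw":0,"translation":[-0.25,-0.78,0.32],"turn":1},{"claw":0,"translation":[-0.25,-0.75,0.4],"turn":1}]' 40
cat >> h.py <<'E'
def yaw(s): 
    Rt=R.from_rotvec(s["orientation"]).as_matrix(); return np.arctan2(Rt[1,1],Rt[0,1])
def to(goal,s=None):
    """units in tool axes from measured tcp to goal"""
    s=s or manip.observe(); Rt=R.from_rotvec(s["orientation"]).as_matrix()
    return (Rt.T@(np.array(goal)-np.array(s["tcp_pos"]))/25).round(2)
E
python3 -c "
from h import *
s=manip.observe();print(s['t'],np.round(s['tcp_pos'],1),yaw(s),R.from_rotvec(s['orientation']).as_matrix().round(3).tolist(), np.round(s['ft_force'],2));print(to([637,30,250]))"
```

```text
t: 1.4
tcp_pos: [365.9, 348.2, 281.2]
orientation: [-0.107, 1.568, 0.107]
ft_force: [-0.2, 0.5, -0.4]
gripper_width: 0.9
1.4 [365.9 348.2 281.2] 1.7074928462577348 [[-0.0, -0.136, 0.991], [-0.0, 0.991, 0.136], [-1.0, -0.0, -0.0]] [-0.15  0.49 -0.36]
[  1.25 -14.09   9.01]
```

```bash
python3 -m crank '[{"claw":0,"translation":[0,-0.7,0.4],"turn":0},{"claw":0,"translation":[0,-0.9,0.6],"turn":0},{"claw":0,"translation":[0.1,-0.95,0.6],"turn":0},{"claw":0,"translation":[0.1,-0.95,0.6],"turn":0},{"claw":0,"translation":[0.1,-0.95,0.6],"turn":0},{"claw":0,"translation":[0.1,-0.95,0.6],"turn":0},{"claw":0,"translation":[0.1,-0.95,0.6],"turn":0},{"claw":0,"translation":[0.1,-0.95,0.6],"turn":0},{"claw":0,"translation":[0.1,-0.95,0.6],"turn":0},{"claw":0,"translation":[0.1,-0.95,0.6],"turn":0.3}]' >/dev/null;  python3 -m crank '[{"claw":0,"translation":[0.1,-0.95,0.6],"turn":0},{"claw":0,"translation":[0.2,-0.95,0.6],"turn":0},{"claw":0,"translation":[0.2,-0.95,0.6],"turn":0},{"claw":0,"translation":[0.2,-0.8,0.6],"turn":0},{"claw":0,"translation":[0.2,-0.5,0.6],"turn":0},{"claw":0,"translation":[0,0,0],"turn":0}]'
python3 -c "
from h import *
s=manip.observe();print(s['t'],np.round(s['tcp_pos'],1),yaw(s));print(to([632,29,225]))
for n in ('wrist','side'):
    im,d=manip.grab_frame(n);cv2.imwrite('pics/%s1.png'%n,im);np.save('%s1.npy'%n,d)
im=cv2.imread('pics/side1.png');crop(im,210,60,410,240,4,'pics/side1c.png')
"
```

```text
t: 3.4
tcp_pos: [627.6, 45.8, 237.7]
orientation: [-0.086, 1.57, 0.086]
ft_force: [-0.8, -0.5, -0.2]
gripper_width: 0.5
3.4 [627.6  45.8 237.7] 1.6798215516659993
[ 0.51 -0.69  0.1 ]
```

View pics/wrist1.png

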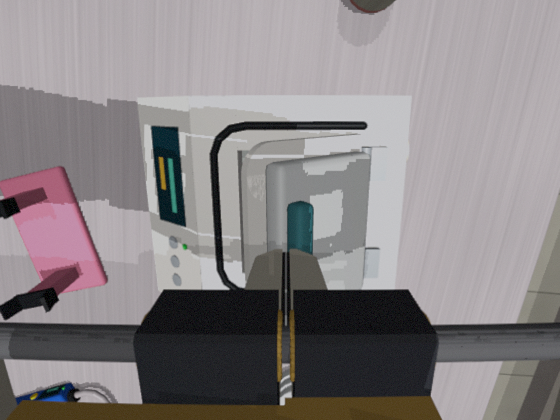

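View pics/side1c.png

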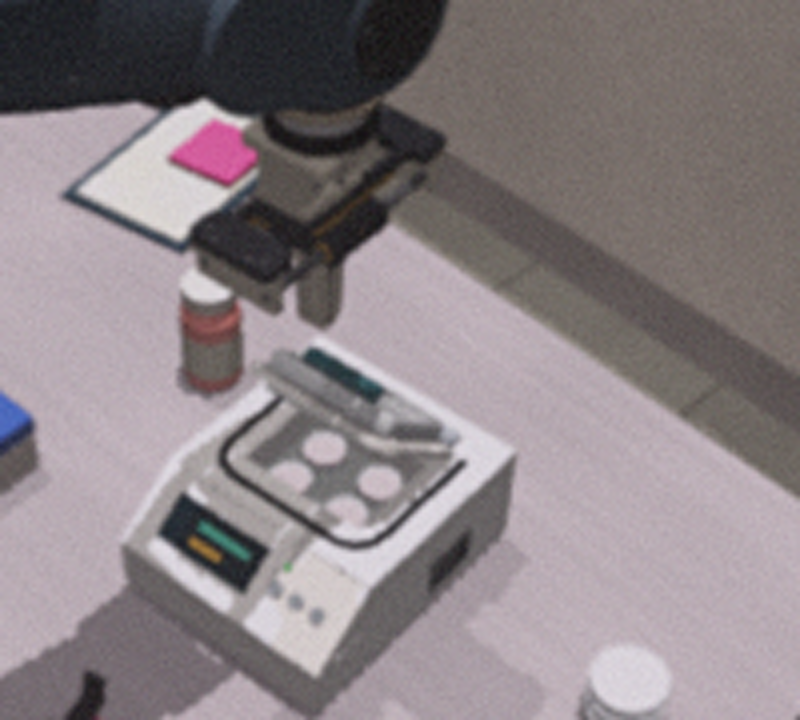

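The wrist view shows the gasket's left run at row ~126 (cols 245–365), its front run at col ~215, and the teal handle at cols 288–313, rows 200–280.

Run:
```python
from h import *
st=manip.observe(); d=np.load("wrist1.npy")
L=px2plane([(245,126),(290,126),(365,125.5)],103.5,"wrist",st); F=px2plane([(215,150),(216,200),(218,262)],103.5,"wrist",st)
print(L.round(1),F.round(1)); 
print("yaw L",np.arctan2(*(L[-1]-L[0])[[1,0]]),"yawF",np.arctan2(*(F[0]-F[-1])[[1,0]])-np.pi/2)
dk=px2w([(300,110),(390,110),(200,130)],[np.median(d[105:115,280:320]),np.median(d[105:115,380:400]),np.median(d[125:135,197:203])],"wrist",st); print("deck",dk.round(1))
# handle
for c in [(292,215),(300,215),(309,215),(292,235),(300,235),(309,235)]: print(c,px2w([c],np.median(d[c[1]-2:c[1]+3,c[0]-1:c[0]+2]),"wrist",st).round(1))
```

```text
[[588.  103.6 103.5]
 [624.3 107.6 103.5]
 [684.9 114.8 103.5]] [[564.9  81.5 103.5]
 [568.2  38.9 103.5]
 [573.2 -18.8 103.5]]
yaw L 0.11557247043662641 yawF 0.08336425230166045
deck [[631.  121.  101.1]
 [703.6 129.3 101.1]
 [551.1  96.2 101. ]]
(292, 215) [[629.9  60.2 194.3]]
(300, 215) [[634.5  61.7 197.4]]
(309, 215) [[640.2  61.3 194.1]]
(292, 235) [[631.4  47.5 194.4]]
(300, 235) [[636.1  49.1 197.4]]
(309, 235) [[641.9  48.5 194. ]]
```

```bash
python3 -m crank '[{"claw":0,"translation":[0.35,-0.2,0.15],"turn":0},{"claw":0,"translation":[0.5,-0.2,0.15],"turn":0},{"claw":0,"translation":[0.3,-0.16,0.14],"turn":0},{"claw":0,"translation":[0.15,0,0],"turn":0},{"claw":0,"translation":[0.1,0,0],"turn":0}]'; python3 -m crank '[{"claw":0,"translation":[0.08,0,-0.1],"turn":0},{"claw":0,"translation":[0.08,0,-0.11],"turn":0},{"claw":0,"translation":[0.08,0,-0.11],"turn":0},{"claw":0,"translation":[0.08,0,-0.11],"turn":0}]'
python3 -c "
from h import *
s=manip.observe();print(np.round(s['tcp_pos'],1));
im,d=manip.grab_frame('side');crop(im,210,60,410,240,4,'pics/side2c.png')
"
```

```text
t: 4.12
tcp_pos: [639.7, 33.7, 203.4]
orientation: [-0.086, 1.569, 0.086]
ft_force: [0.1, -0.0, 0.7]
gripper_width: 0.4
t: 4.62
tcp_pos: [629.0, 32.6, 196.0]
orientation: [-0.086, 1.568, 0.086]
ft_force: [-0.1, 0.2, 3.0]
gripper_width: 0.6
[629.   32.6 196. ]
```

View pics/side2c.png

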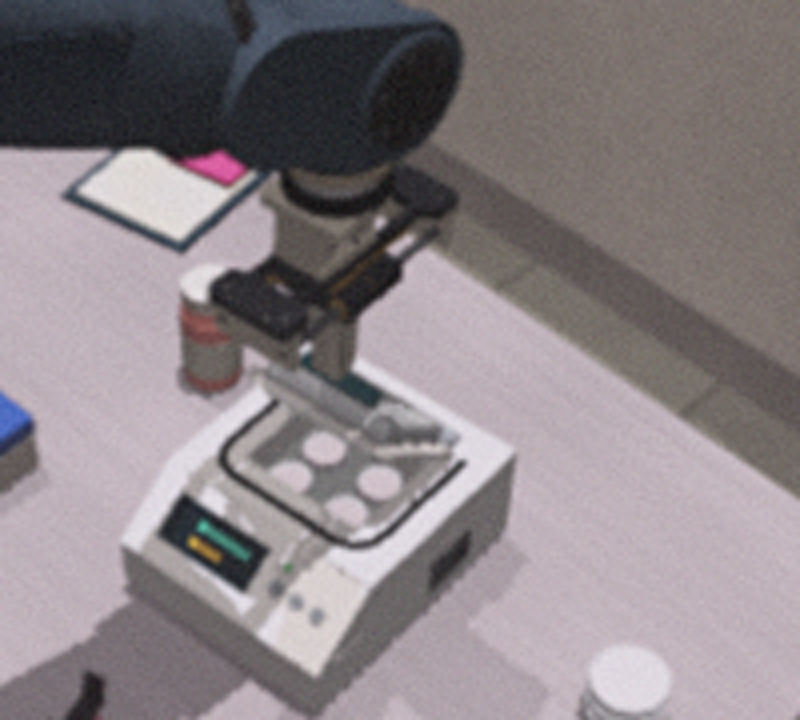

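```bash
python3 -m crank '[{"claw":0,"translation":[0.1,0,-0.065],"turn":0},{"claw":0,"translation":[0.1,0,-0.065],"turn":0},{"claw":0,"translation":[0.1,0,-0.065],"turn":0},{"claw":0,"translation":[0.1,0,-0.065],"turn":0},{"claw":0,"translation":[0.1,0,-0.065],"turn":0},{"claw":0,"translation":[0.1,0,-0.08],"turn":0},{"claw":0,"translation":[0.1,0,-0.08],"turn":0},{"claw":0,"translation":[0.1,0,-0.08],"turn":0},{"claw":0,"translation":[0.1,0,-0.08],"turn":0}]'; python3 -m crank '[{"claw":0,"translation":[0.1,0,-0.08],"turn":0},{"claw":0,"translation":[0.1,0,-0.08],"turn":0},{"claw":0,"translation":[0.1,0,-0.08],"turn":0},{"claw":0,"translation":[0.1,0,-0.06],"turn":0},{"claw":0,"translation":[0.1,0,-0.04],"turn":0},{"claw":0,"translation":[0.1,0,-0.04],"turn":0},{"claw":0,"translation":[0.1,0,-0.03],"turn":0}]'
python3 -c "
from h import *
s=manip.observe();print(np.round(s['tcp_pos'],1));
im,d=manip.grab_frame('side');crop(im,210,60,410,240,4,'pics/side3c.png')
"
```

```text
t: 5.8
tcp_pos: [610.5, 30.5, 173.8]
orientation: [-0.087, 1.575, 0.086]
ft_force: [-18.3, -2.2, 16.8]
gripper_width: 0.8
t: 6.68
tcp_pos: [602.8, 29.6, 155.6]
orientation: [-0.086, 1.569, 0.086]
ft_force: [-0.7, 0.5, 2.0]
gripper_width: 0.4
[602.8  29.6 155.6]
```

View pics/side3c.png

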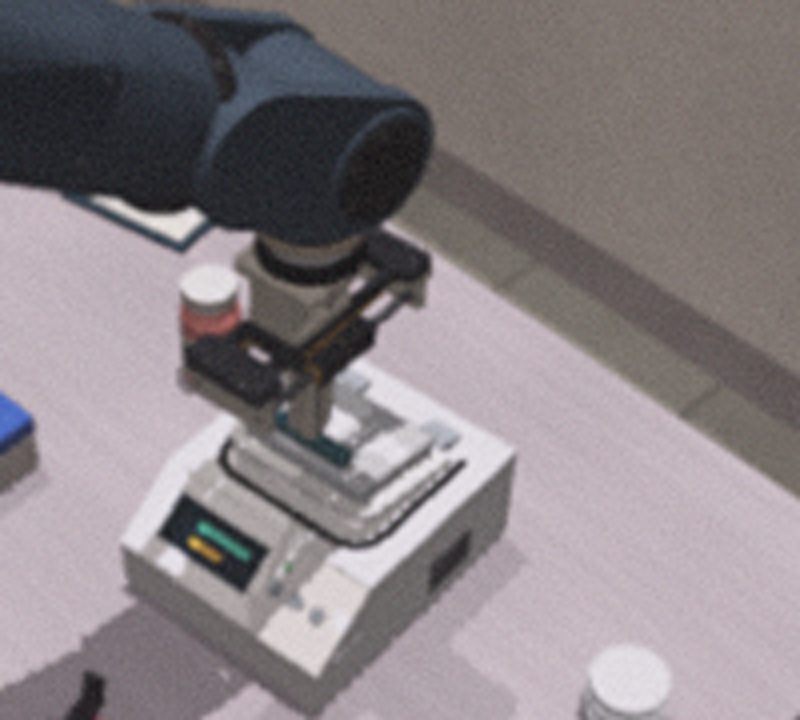

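```bash
python3 -c "
from h import *
im,d=manip.grab_frame('wrist');cv2.imwrite('pics/w3.png',im);np.save('w3.npy',d)
im,d=manip.grab_frame('scene');crop(im,230,190,370,310,5,'pics/sc3.png')
"
```

```text
(no output)
```

View pics/w3.png

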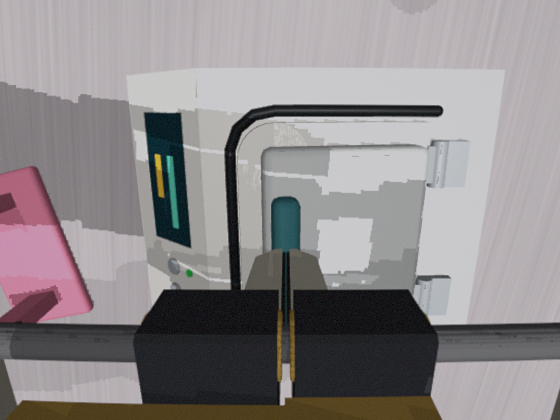

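View pics/sc3.png

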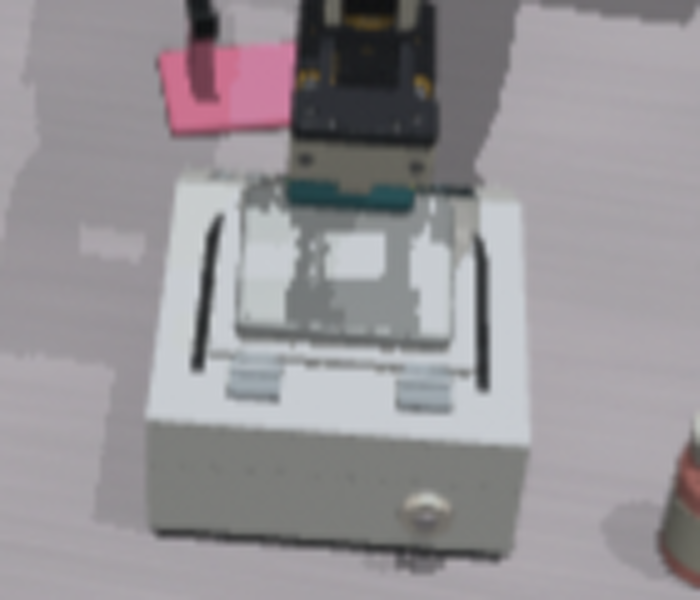

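```bash
python3 -m crank '[{"claw":0,"translation":[0.08,0,-0.03],"turn":0},{"claw":0,"translation":[0.08,0,-0.03],"turn":0},{"claw":0,"translation":[0.08,0,-0.03],"turn":0},{"claw":0,"translation":[0.08,0,-0.03],"turn":0},{"claw":0,"translation":[0.08,0,-0.02],"turn":0},{"claw":0,"translation":[0.08,0,-0.02],"turn":0},{"claw":0,"translation":[0.07,0,-0.02],"turn":0}]';python3 -m crank '[{"claw":0,"translation":[0.06,0,0],"turn":0},{"claw":0,"translation":[0.05,0,0],"turn":0}]'
```

```text
t: 7.7
tcp_pos: [598.3, 29.2, 141.7]
orientation: [-0.086, 1.569, 0.086]
ft_force: [-1.5, -0.4, 0.7]
gripper_width: 0.6
t: 7.95
tcp_pos: [598.3, 29.1, 139.0]
orientation: [-0.086, 1.569, 0.086]
ft_force: [-1.2, -0.1, 1.7]
gripper_width: 0.5
```

```bash
python3 -m crank '[{"claw":0,"translation":[0.04,0,0],"turn":0},{"claw":0,"translation":[0.03,0,0],"turn":0}]';python3 -m crank '[{"claw":0,"translation":[0.03,0,0],"turn":0},{"claw":0,"translation":[0.02,0,0],"turn":0}]'
```

```text
t: 8.2
tcp_pos: [598.4, 29.1, 138.2]
orientation: [-0.086, 1.569, 0.086]
ft_force: [-6.8, -0.0, 14.2]
gripper_width: 0.3
t: 8.45
tcp_pos: [598.4, 29.1, 138.1]
orientation: [-0.087, 1.568, 0.086]
ft_force: [-10.9, -1.6, 24.0]
gripper_width: 0.3
```

```bash
python3 -m crank '[{"claw":0,"translation":[-0.3,0,0],"turn":0},{"claw":0,"translation":[-0.9,0,0],"turn":0},{"claw":0,"translation":[-0.9,-0.5,0],"turn":0},{"claw":0,"translation":[-0.9,-0.8,0],"turn":0},{"claw":0,"translation":[-0.9,-0.8,0],"turn":0},{"claw":0,"translation":[-0.5,-0.4,0],"turn":0},{"claw":0,"translation":[0,0,0],"turn":0},{"claw":0,"translation":[0,0,0],"turn":0}]'
python3 -c "
from h import *
import json
s=manip.observe();json.dump({k:np.array(v).tolist() for k,v in s.items()},open('st4.json','w'))
im,d=manip.grab_frame('wrist');cv2.imwrite('pics/w4.png',im);np.save('w4.npy',d)
"
```

```text
t: 9.45
tcp_pos: [604.8, -32.4, 245.1]
orientation: [-0.086, 1.57, 0.087]
ft_force: [-0.7, -1.1, 0.2]
gripper_width: 0.8
```

View pics/w4.png

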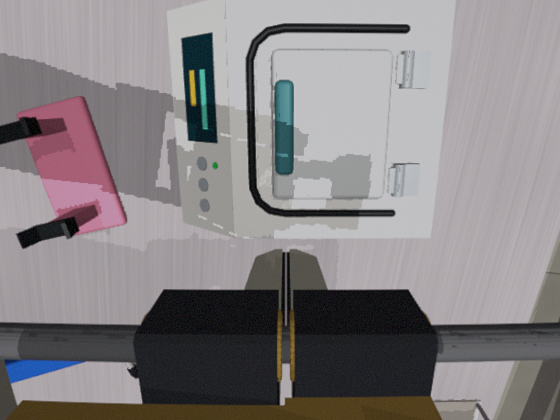

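The wrist view shows the whole gasket with the lid shut: left run at row ~29, front at col ~252, right run at row ~213. Next I'll fit the seam outline to it.

```bash
cat > seam.py <<'E'
import numpy as np
def seam(n=400,ext=0):
    pts=[];
    def line(a,b): 
        k=max(2,int(np.hypot(*(np.array(b)-a))*2)); pts.extend(np.linspace(a,b,k))
    line((52,76),(-16,76)); 
    t=np.linspace(np.pi/2,np.pi,60); pts.extend(np.c_[-16+26*np.cos(t),50+26*np.sin(t)])
    line((-42,50),(-42,-50))
    t=np.linspace(np.pi,1.5*np.pi,60); pts.extend(np.c_[-16+26*np.cos(t),-50+26*np.sin(t)])
    line((-16,-76),(52,-76)); return np.array(pts)
E
python3 - <<'E'
from h import *; from seam import seam; import json
from scipy.optimize import least_squares; from scipy.spatial import cKDTree
st=json.load(open("st4.json")); im=cv2.imread("pics/w4.png")
g=im.max(2); m=np.zeros_like(g,bool); m[15:225,238:412]=True
m&=(g<60); nb,lab,stt,_=cv2.connectedComponentsWithStats(m.astype(np.uint8)); i=1+np.argmax(stt[1:,4]); print(stt[i])
v,u=np.nonzero(lab==i); uv=np.c_[u,v].astype(float)
S=seam()
for z in (102.5,103.5):
    P=px2plane(uv,z,"wrist",st)[:,:2]
    def tf(p,Q): c,s=np.cos(p[2]),np.sin(p[2]); return (Q-p[:2])@np.array([[c,-s],[s,c]])
    def res(p,full=False):
        Q=tf(p,P)/(p[3]); Q=Q; d,k=cKDTree(S).query(Q); return d
    def vec(p):
        Q=tf(p,P); d,k=cKDTree(S*p[3]).query(Q); return (Q-S[k]*p[3]).ravel()
    for sc in (1,0):
        f=(lambda p: vec(p)) if sc==0 else (lambda p: vec([*p,1.0]))
        x0=[611,30,.1]+([1.0] if sc==0 else [])
        r=least_squares(f,x0,loss="soft_l1"); print(z,r.x.round(4),np.abs(f(r.x)).mean().round(2))
P=px2plane(uv,102.5,"wrist",st)
d=np.load("w4.npy"); dk=[(350,225),(430,100),(320,15)]
for a in dk: print(px2w([a],np.median(d[a[1]-4:a[1]+5,a[0]-4:a[0]+5]),"wrist",st).round(1))
E
```

```text
[ 246   24  163  192 2812]
102.5 [6.127882e+02 2.985530e+01 9.710000e-02] 2.1
102.5 [6.13154e+02 2.99455e+01 9.64000e-02 1.00640e+00] 2.09
103.5 [6.129314e+02 2.994640e+01 9.710000e-02] 2.09
103.5 [6.131055e+02 2.999170e+01 9.640000e-02 1.003200e+00] 2.08
[[666.1 -53.  100.1]]
[[715.2  62.3 100.1]]
[[615.8 115.4 100.3]]
```

```bash
python3 -m crank '[{"claw":1,"translation":[0,-0.6,-0.2],"turn":0},{"claw":1,"translation":[0,-0.95,-0.3],"turn":0},{"claw":1,"translation":[0,-0.95,-0.3],"turn":0},{"claw":1,"translation":[0,-0.95,-0.3],"turn":0},{"claw":1,"translation":[0,-0.95,-0.3],"turn":0},{"claw":1,"translation":[0,-0.95,-0.3],"turn":0},{"claw":1,"translation":[0,-0.95,-0.3],"turn":0},{"claw":1,"translation":[0,-0.95,-0.3],"turn":0},{"claw":1,"translation":[0,-0.95,-0.3],"turn":0},{"claw":1,"translation":[0,-0.95,-0.3],"turn":0}]'; python3 -m crank '[{"claw":1,"translation":[0,-0.95,-0.3],"turn":0},{"claw":1,"translation":[0,-0.95,-0.3],"turn":0.3},{"claw":1,"translation":[0,-0.95,-0.3],"turn":0},{"claw":1,"translation":[0,-0.95,-0.3],"turn":0},{"claw":1,"translation":[0,-0.8,-0.3],"turn":0},{"claw":1,"translation":[0,0,0],"turn":0},{"claw":1,"translation":[0,0,0],"turn":0}]'
python3 -c "
from h import *
import json
s=manip.observe();json.dump({k:np.array(v).tolist() for k,v in s.items()},open('st5.json','w'));print(yaw(s))
im,d=manip.grab_frame('wrist');cv2.imwrite('pics/w5.png',im);np.save('w5.npy',d)
"
```

```text
t: 10.75
tcp_pos: [557.5, -269.6, 245.8]
orientation: [-0.086, 1.57, 0.086]
ft_force: [-0.5, 0.1, 0.1]
gripper_width: 92.0
t: 11.62
tcp_pos: [531.6, -385.8, 246.1]
orientation: [-0.063, 1.57, 0.063]
ft_force: [0.1, 0.2, 0.6]
gripper_width: 93.1
1.6510465782819042
```

View pics/w5.png

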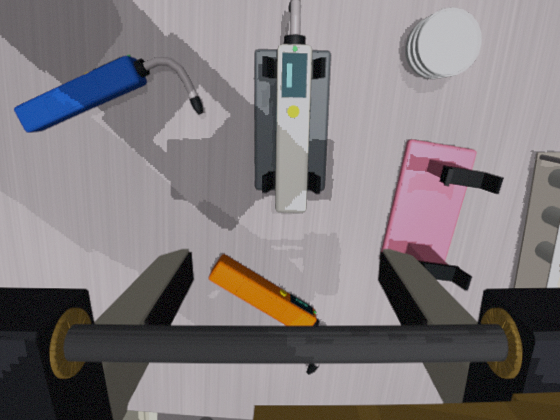

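The white detector lies at cols 276–311, rows 42–212, with its nozzle towards the top (+y). The blue and orange ones are off to either side. Taking a closer crop.

```bash
python3 -c "
from h import *
im=cv2.imread('pics/w5.png');crop(im,235,0,355,225,3.5,'pics/w5c.png')"
```

View pics/w5c.png

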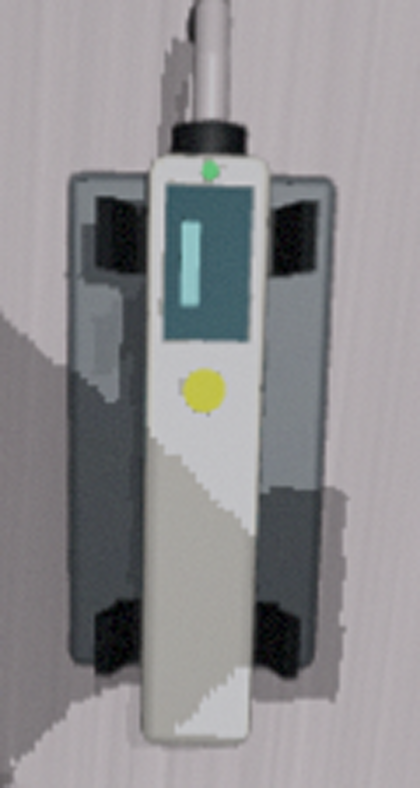

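Run:
```python
from h import *; import json
st=json.load(open("st5.json")); d=np.load("w5.npy")
f=lambda L:[np.array(c)/3.5+[235,0] for c in L]
T=px2plane(f([(149,157),(269,157),(140,742),(249,745)]),105,"wrist",st); print("top",T.round(1))
F=px2plane(f([(69,172),(337,178),(68,664),(313,668)]),12,"wrist",st); print("foot",F.round(1))
for P in (T,F):
    c=P.mean(0); ax=(P[0]+P[1]-P[2]-P[3])/2; print("c",c.round(1),"len",np.linalg.norm(ax).round(1),"yaw",np.arctan2(ax[1],ax[0]).round(3),"w",np.linalg.norm(P[0]-P[1]).round(1),np.linalg.norm(P[2]-P[3]).round(1))
S=px2plane(f([(97,197),(318,202),(95,675),(300,678)]),92,"wrist",st);print("saddle outer",S.round(1),S.mean(0).round(1))
for a in [(293,150),(288,190)]: print(px2w([a],np.median(d[a[1]-4:a[1]+5,a[0]-4:a[0]+5]),"wrist",st).round(1))
```

```text
top [[ 516.  -263.5  105. ]
 [ 542.9 -261.3  105. ]
 [ 524.  -400.3  105. ]
 [ 551.5 -398.8  105. ]]
foot [[ 489.9 -255.9   12. ]
 [ 568.4 -251.1   12. ]
 [ 498.3 -403.7   12. ]
 [ 577.3 -398.7   12. ]]
c [ 533.6 -331.   105. ] len 137.4 yaw 1.631 w 26.9 27.5
c [ 533.5 -327.4   12. ] len 148.0 yaw 1.629 w 78.7 79.2
saddle outer [[ 504.  -271.3   92. ]
 [ 556.1 -268.2   92. ]
 [ 511.  -387.    92. ]
 [ 564.  -383.5   92. ]] [ 533.8 -327.5   92. ]
[[ 535.1 -344.7  105.2]]
[[ 533.8 -379.4  105.2]]
```

```bash
python3 -m crank '[{"claw":1,"translation":[0.3,0,0],"turn":0.2},{"claw":1,"translation":[0.7,0.6,0.05],"turn":0},{"claw":1,"translation":[0.8,0.8,0.08],"turn":0},{"claw":1,"translation":[0.8,0.6,0.08],"turn":0},{"claw":1,"translation":[0.6,0.26,0],"turn":0},{"claw":1,"translation":[0.3,0,0],"turn":0},{"claw":1,"translation":[0,0,0],"turn":0}]'; python3 -c "
from h import *
s=manip.observe();print(yaw(s),to([533.5,-329,72]))"
```

```text
t: 12.55
tcp_pos: [533.3, -329.9, 158.4]
orientation: [-0.047, 1.571, 0.047]
ft_force: [0.5, -0.2, 0.6]
gripper_width: 93.2
1.6305093901136964 [3.46 0.03 0.01]
```

```bash
python3 -m crank '[{"claw":1,"translation":[0.6,0.03,0],"turn":0},{"claw":1,"translation":[0.8,0,0],"turn":0},{"claw":1,"translation":[0.8,0,0],"turn":0},{"claw":1,"translation":[0.7,0,0],"turn":0},{"claw":1,"translation":[0.4,0,0],"turn":0},{"claw":1,"translation":[0.16,0,0],"turn":0},{"claw":1,"translation":[0,0,0],"turn":0}]'; python3 -m crank '[{"claw":0,"translation":[0,0,0],"turn":0},{"claw":0,"translation":[0,0,0],"turn":0},{"claw":0,"translation":[0,0,0],"turn":0},{"claw":0,"translation":[0,0,0],"turn":0},{"claw":0,"translation":[0,0,0],"turn":0},{"claw":0,"translation":[0,0,0],"turn":0}]' 25
```

```text
t: 13.42
tcp_pos: [533.5, -328.9, 72.3]
orientation: [-0.047, 1.57, 0.047]
ft_force: [-0.2, 0.1, 0.6]
gripper_width: 92.9
t: 14.18
tcp_pos: [533.3, -328.8, 72.2]
orientation: [-0.047, 1.57, 0.047]
ft_force: [-0.0, 0.5, -0.3]
gripper_width: 37.4
```

```bash
python3 -m crank '[{"claw":0,"translation":[0,0,0],"turn":0},{"claw":0,"translation":[0,0,0],"turn":0},{"claw":0,"translation":[0,0,0],"turn":0},{"claw":0,"translation":[0,0,0],"turn":0}]' 25
```

```text
t: 14.68
tcp_pos: [533.3, -328.8, 72.1]
orientation: [-0.047, 1.57, 0.047]
ft_force: [-0.1, 0.2, -0.8]
gripper_width: 28.3
```

```bash
python3 -m crank '[{"claw":0,"translation":[-0.1,0,0],"turn":0},{"claw":0,"translation":[-0.2,0,0],"turn":0},{"claw":0,"translation":[-0.4,0,0],"turn":0},{"claw":0,"translation":[-0.8,0,0],"turn":0},{"claw":0,"translation":[-1,0,0],"turn":0},{"claw":0,"translation":[-1,0,0],"turn":0},{"claw":0,"translation":[-1,0,0],"turn":0},{"claw":0,"translation":[-1,0,0],"turn":0},{"claw":0,"translation":[-0.5,0,0],"turn":0},{"claw":0,"translation":[0,0,0],"turn":0}]' 35
python3 -c "
from h import *
import json
s=manip.observe();json.dump({k:np.array(v).tolist() for k,v in s.items()},open('st6.json','w'));print(yaw(s))
im,d=manip.grab_frame('wrist');cv2.imwrite('pics/w6.png',im);np.save('w6.npy',d)
im,d=manip.grab_frame('side');crop(im,260,130,460,310,4,'pics/side6c.png')
"
```

```text
t: 15.92
tcp_pos: [533.6, -328.9, 223.2]
orientation: [-0.048, 1.569, 0.046]
ft_force: [0.1, -0.2, -2.0]
gripper_width: 28.1
1.630828188365276
```

View pics/w6.png

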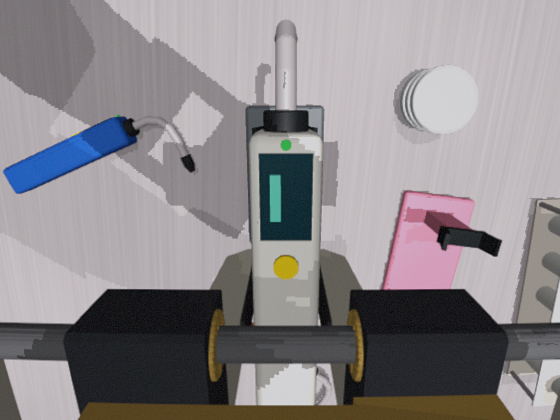

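View pics/side6c.png

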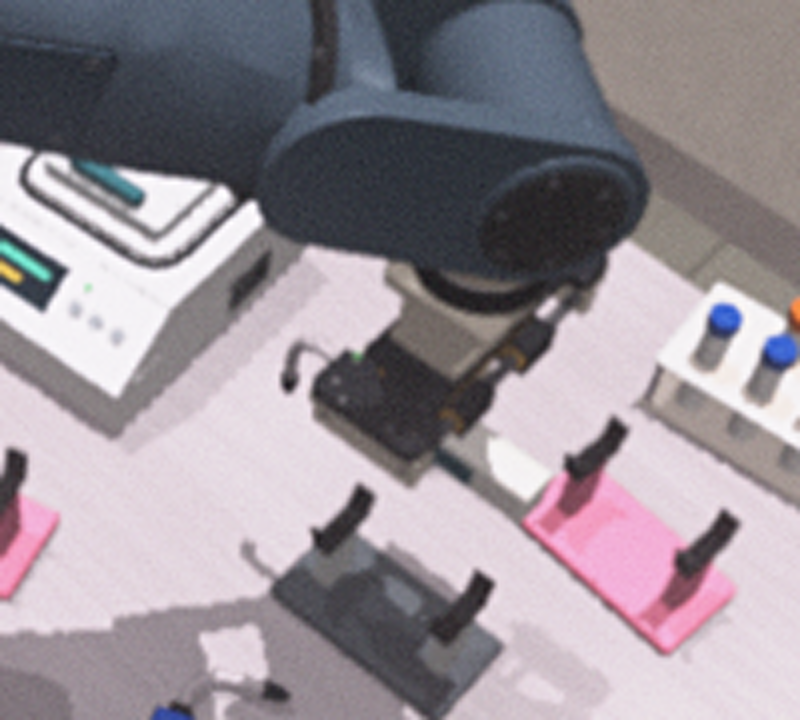

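```bash
python3 -m crank '[{"claw":0,"translation":[0,0,0],"turn":-0.37},{"claw":0,"translation":[0,0.4,0.2],"turn":0},{"claw":0,"translation":[0,0.8,0.45],"turn":0},{"claw":0,"translation":[0,0.9,0.5],"turn":0},{"claw":0,"translation":[0,0.9,0.5],"turn":0},{"claw":0,"translation":[0,0.9,0.5],"turn":0},{"claw":0,"translation":[0,0.9,0.5],"turn":0},{"claw":0,"translation":[0,0.9,0.5],"turn":0},{"claw":0,"translation":[0,0.9,0.5],"turn":0},{"claw":0,"translation":[0,0.9,0.5],"turn":0}]'; python3 -m crank '[{"claw":0,"translation":[0,0.9,0.5],"turn":0},{"claw":0,"translation":[0,0.9,0.5],"turn":0},{"claw":0,"translation":[0,0.9,0.5],"turn":0},{"claw":0,"translation":[0,0.9,0.5],"turn":0},{"claw":0,"translation":[0,0.9,0.4],"turn":0},{"claw":0,"translation":[0,0.6,0.22],"turn":0},{"claw":0,"translation":[0,0.2,0],"turn":0},{"claw":0,"translation":[0,0,0],"turn":0}]'
cat >> h.py <<'E'
O=np.array([612.9,29.9]);TH=0.097;OFF=109.8
def inc2w(x,y,z): c,s=np.cos(TH),np.sin(TH); return np.array([O[0]+c*x-s*y,O[1]+s*x+c*y,z])
def tip(s=None):
    "tip in incubator frame"
    s=s or manip.observe(); Rt=R.from_rotvec(s["orientation"]).as_matrix()
    w=np.array(s["tcp_pos"])+Rt[:,1]*OFF+Rt[:,0]*47.1
    c,sn=np.cos(TH),np.sin(TH); d=w[:2]-O; return np.array([c*d[0]+sn*d[1],-sn*d[0]+c*d[1],w[2]])
E
python3 -c "
from h import *
s=manip.observe();print(yaw(s)-np.pi/2,tip(s).round(2))
"
```

```text
t: 17.27
tcp_pos: [618.9, -129.6, 222.1]
orientation: [-0.077, 1.57, 0.077]
ft_force: [-0.1, 0.3, -2.8]
gripper_width: 27.7
t: 18.27
tcp_pos: [670.6, 6.0, 222.1]
orientation: [-0.076, 1.57, 0.076]
ft_force: [0.1, 0.7, -1.9]
gripper_width: 27.9
0.0970850343277283 [ 55.07  80.46 175.01]
```

```bash
python3 -m crank '[{"claw":0,"translation":[0.3,-0.18,-0.06],"turn":0},{"claw":0,"translation":[0.7,0,0],"turn":0},{"claw":0,"translation":[0.7,0,0],"turn":0},{"claw":0,"translation":[0.5,0,0],"turn":0},{"claw":0,"translation":[0.2,0,0],"turn":0},{"claw":0,"translation":[0,0,0],"turn":0}]'
python3 -c "
from h import *
import json
s=manip.observe();json.dump({k:np.array(v).tolist() for k,v in s.items()},open('st7.json','w'));print(tip(s).round(2))
for n in ('scene','side','wrist'):
    im,d=manip.grab_frame(n);cv2.imwrite('pics/%s7.png'%n,im)
im=cv2.imread('pics/scene7.png');crop(im,255,195,355,270,8,'pics/sc7.png')
im=cv2.imread('pics/side7.png');crop(im,210,100,370,220,5,'pics/si7.png')
t=inc2w(*tip(s));print('tip px scene',w2px(t,'scene'),'side',w2px(t,'side'))
print(w2px([inc2w(52,76,103.5),inc2w(-16,76,103.5)],'scene'),w2px([inc2w(52,76,103.5),inc2w(-16,76,103.5)],'side'))
"
```

```text
t: 19.02
tcp_pos: [669.7, 1.5, 161.9]
orientation: [-0.076, 1.57, 0.076]
ft_force: [-0.1, 0.3, -2.0]
gripper_width: 27.5
[ 53.81  76.05 114.85]
tip px scene [[326.83217217 256.19632237]] side [[282.75707189 153.46871062]]
[[326.39168482 258.52550545]
 [326.37030429 240.46467465]] [[282.4133734  156.31580362]
 [267.94566893 167.99809916]]
```

View pics/sc7.png

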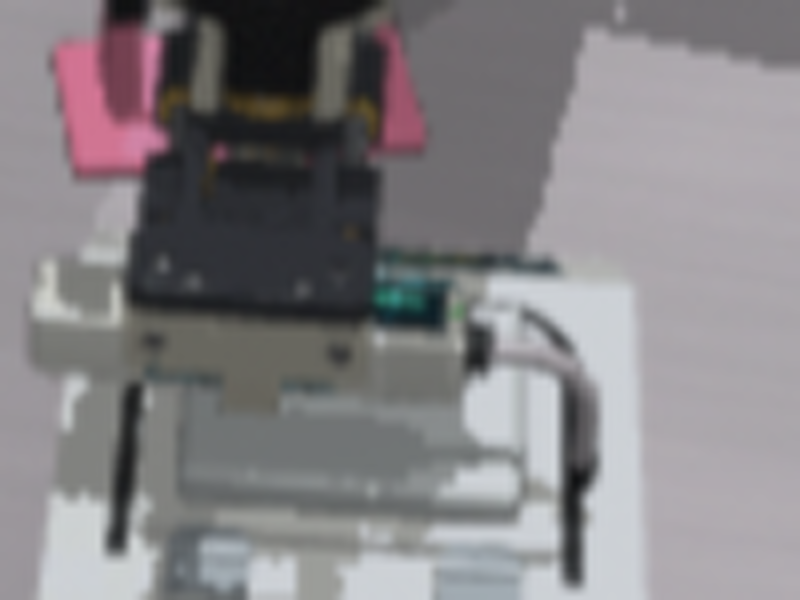

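View pics/si7.png

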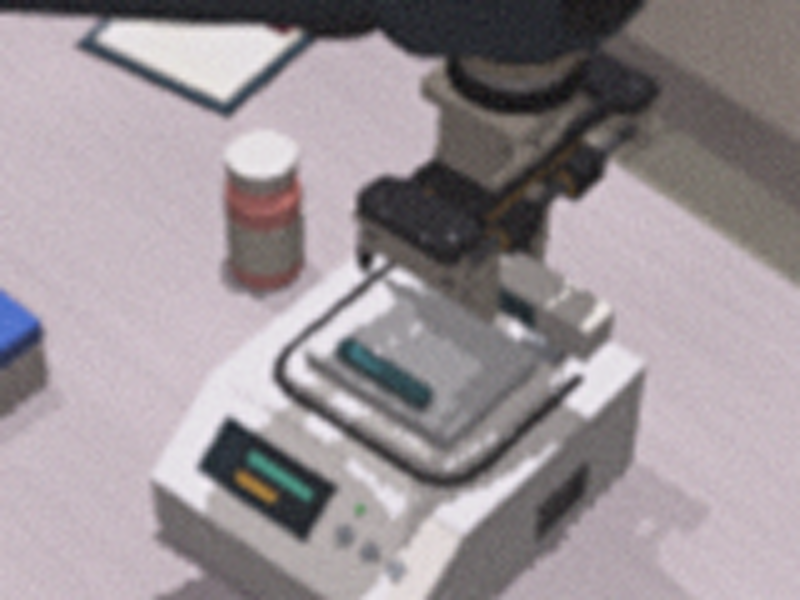

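View pics/wrist7.png

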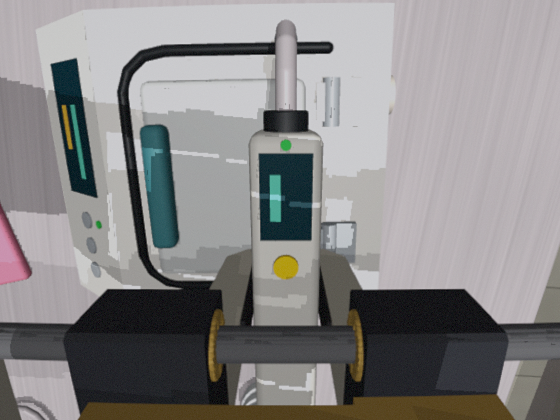

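Run:
```python
from h import *; from seam import seam; import json
from scipy.optimize import least_squares; from scipy.spatial import cKDTree
S=seam(); S=np.vstack([S,np.c_[np.linspace(52,120,137),np.full(137,76)],np.c_[np.linspace(52,120,137),np.full(137,-76)]])
for name,stf,box in (("w4","st4.json",(15,225,238,412)),("wrist7","st7.json",(35,290,115,275))):
    st=json.load(open(stf)); im=cv2.imread(f"pics/{name}.png")
    g=im.max(2); m=np.zeros_like(g,bool); m[box[0]:box[1],box[2]:box[3]]=True
    m&=(g<60); nb,lab,stt,_=cv2.connectedComponentsWithStats(m.astype(np.uint8)); i=1+np.argmax(stt[1:,4]); print(stt[i])
    v,u=np.nonzero(lab==i); uv=np.c_[u,v].astype(float)
    P=px2plane(uv,103,"wrist",st)[:,:2]
    def tf(p,Q): c,s=np.cos(p[2]),np.sin(p[2]); return (Q-p[:2])@np.array([[c,-s],[s,c]])
    def vec(p):
        Q=tf(p,P); d,k=cKDTree(S).query(Q); return (Q-S[k]).ravel()
    r=least_squares(vec,[611,30,.1],loss="soft_l1"); Q=tf(r.x,P); print(r.x.round(4),"res",np.abs(vec(r.x)).mean().round(2),"bead x extents L/R",Q[Q[:,1]>60,0].max().round(1),Q[Q[:,1]<-60,0].max().round(1) )
    for nm,sel in (("front",(abs(Q[:,1])<45)),("left",(Q[:,1]>60)&(Q[:,0]>0)),("right",(Q[:,1]<-60)&(Q[:,0]>0))): print(nm,sel.sum(),Q[sel].mean(0).round(2))
```

```text
[ 246   24  163  192 2812]
[6.118036e+02 2.967260e+01 1.032000e-01] res 0.91 bead x extents L/R 82.1 83.6
front 699 [-42.33  -1.65]
left 668 [42.54 75.24]
right 529 [ 40.33 -75.15]
[ 118   43  157  247 3784]
[6.125311e+02 2.915850e+01 1.035000e-01] res 0.9 bead x extents L/R 48.6 3.8
front 1260 [-42.28   1.55]
left 795 [24.19 75.74]
right 37 [  1.5  -74.37]
```

```bash
sed -i 's/^O=.*/O=np.array([612.1,29.5]);TH=0.103;OFF=110.0/' h.py; python3 -m crank '[{"claw":0,"translation":[0.1,0,0],"turn":-0.06},{"claw":0,"translation":[0,0,0],"turn":0},{"claw":0,"translation":[0,0,0],"turn":0}]'
python3 -c "
from h import *
s=manip.observe();print(yaw(s)-np.pi/2,tip(s).round(2))"
```

```text
t: 19.55
tcp_pos: [669.7, 1.5, 159.7]
orientation: [-0.081, 1.569, 0.081]
ft_force: [-0.4, 0.1, -2.1]
gripper_width: 28.2
0.10304306994320744 [ 54.45  76.23 112.6 ]
```

```bash
python3 -m crank '[{"claw":0,"translation":[0.12,0,0],"turn":0},{"claw":0,"translation":[0.1,0,0],"turn":0},{"claw":0,"translation":[0.03,0,0],"turn":0},{"claw":0,"translation":[0,0,0],"turn":0}]'
python3 -c "
from h import *
s=manip.observe();print(yaw(s)-np.pi/2,tip(s).round(2))
im,d=manip.grab_frame('scene');crop(im,300,225,350,270,14,'pics/sc8.png')
"
```

```text
t: 20.05
tcp_pos: [669.7, 1.5, 153.3]
orientation: [-0.081, 1.569, 0.081]
ft_force: [1.4, 1.0, -1.6]
gripper_width: 28.0
0.10299914085090411 [ 54.43  76.19 106.2 ]
```

View pics/sc8.png

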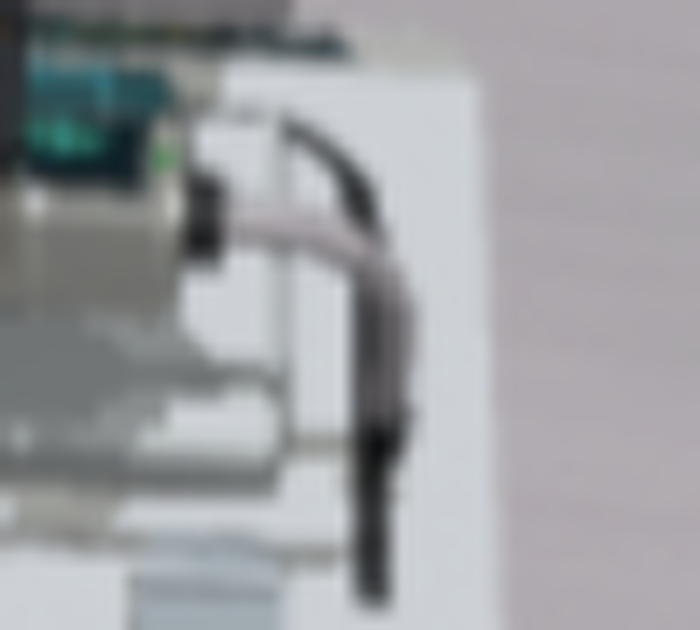

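```bash
python3 -c "
from h import *
ims=[manip.grab_frame('scene')[0].astype(float) for _ in range(3)]
a=np.mean(ims,0).mean(2)
print('cols',list(range(322,334)))
for r in range(246,270): print(r,a[r,322:334].round(0).astype(int).tolist())
s=manip.observe();t=inc2w(*tip(s));print(w2px([t,inc2w(54.4,76,103.5),inc2w(70,76,103.5),inc2w(84,76,103.5),inc2w(54.4,79,106)],'scene').round(2))
"
```

```text
cols [322, 323, 324, 325, 326, 327, 328, 329, 330, 331, 332, 333]
246 [209, 209, 200, 101, 78, 103, 125, 168, 203, 208, 209, 208]
247 [209, 209, 200, 99, 66, 89, 109, 152, 201, 208, 209, 208]
248 [209, 209, 200, 98, 64, 87, 105, 151, 201, 209, 209, 208]
249 [208, 209, 200, 98, 63, 85, 105, 152, 200, 208, 208, 209]
250 [209, 209, 200, 99, 66, 86, 105, 158, 201, 208, 209, 209]
251 [209, 209, 200, 99, 73, 89, 106, 168, 203, 208, 209, 209]
252 [208, 209, 200, 100, 80, 91, 107, 176, 205, 209, 209, 209]
253 [208, 208, 200, 101, 81, 90, 103, 174, 204, 209, 209, 209]
254 [207, 207, 198, 99, 73, 80, 84, 146, 200, 208, 209, 209]
255 [190, 190, 179, 87, 46, 54, 74, 157, 202, 208, 208, 209]
256 [154, 155, 148, 72, 28, 27, 72, 171, 204, 208, 209, 208]
257 [166, 167, 163, 80, 27, 36, 101, 193, 208, 209, 209, 209]
258 [204, 201, 173, 83, 29, 63, 150, 200, 208, 209, 209, 209]
259 [208, 205, 171, 84, 36, 81, 177, 205, 209, 209, 209, 209]
260 [209, 206, 181, 94, 44, 84, 172, 204, 209, 209, 209, 208]
261 [209, 209, 198, 107, 50, 96, 192, 208, 209, 209, 209, 209]
262 [207, 207, 199, 107, 50, 95, 194, 208, 209, 209, 209, 209]
263 [189, 189, 181, 96, 46, 91, 194, 208, 209, 209, 208, 209]
264 [152, 151, 156, 89, 46, 92, 194, 208, 209, 209, 208, 209]
265 [168, 168, 181, 104, 52, 96, 194, 208, 209, 209, 209, 209]
266 [205, 205, 199, 113, 58, 94, 194, 208, 209, 209, 209, 209]
267 [208, 209, 202, 136, 86, 107, 195, 208, 208, 208, 208, 209]
268 [208, 209, 206, 179, 150, 159, 201, 208, 209, 208, 209, 209]
269 [209, 208, 208, 206, 203, 204, 208, 209, 209, 209, 209, 209]
[[326.57 258.15]
 [326.39 258.83]
 [326.44 263.21]
 [326.47 267.22]
 [327.61 258.3 ]]
```

Run:
```python
from h import *; import json
M=np.array(manip.camera_params("wrist")["mount"])
ds=[]
for i in range(2):
    im,d=manip.grab_frame("wrist"); ds.append(d)
ds.append(np.load("w6.npy"))
for d in ds:
    p=manip.camera_params("wrist")
    v,u=np.mgrid[135:285,262:312:2]; v=v.ravel();u=u.ravel(); z=d[v,u]; k=z>0; u,v,z=u[k],v[k],z[k]
    q=cv2.undistortPoints(np.c_[u,v].astype(float)[:,None],np.array(p["camera_matrix"]),np.array(p["dist"]))[:,0]
    c=np.c_[q[:,0]*z,-q[:,1]*z,-z,np.ones(len(z))]@M.T
    c=c[:,:3]; b=np.abs(c[:,0]-np.median(c[:,0]))<8; c=c[b]
    A=np.c_[c[:,1],c[:,2],np.ones(len(c))]; x,*_=np.linalg.lstsq(A,c[:,0],rcond=None)
    print("dx/dy (pitch, neg=nose up)",x.round(4),c[:,1].min(),c[:,1].max())
    # tube top
    for r in (28,35,50,70,90): 
        zz=np.median(d[r-1:r+2,284:289]); qq=cv2.undistortPoints(np.array([[[286.,r]]]),np.array(p["camera_matrix"]),np.array(p["dist"]))[0,0]
        print(r,(M@[qq[0]*zz,-qq[1]*zz,-zz,1])[:3].round(1))
cv2.imwrite("pics/w9.png",im)
```

```text
dx/dy (pitch, neg=nose up) [ 5.50000e-03  5.20000e-03 -3.37351e+01] 6.701551750926356 66.98372023300809
28 [-10.9 106.9   0.7]
35 [-16.1 103.4   0.7]
50 [-19.2  97.6   0.7]
70 [-22.1  90.2   0.7]
90 [-21.9  83.    0.7]
dx/dy (pitch, neg=nose up) [ 6.30000e-03  4.40000e-03 -3.37942e+01] 6.966590788208663 66.96175283151595
28 [-11.  106.9   0.7]
35 [-15.9 103.5   0.7]
50 [-19.3  97.6   0.7]
70 [-22.2  90.2   0.7]
90 [-22.2  83.    0.7]
dx/dy (pitch, neg=nose up) [ 6.50000e-03  5.70000e-03 -3.37951e+01] 6.983157508232196 67.0181872873693
28 [-10.9 106.9   0.7]
35 [-16.  103.5   0.7]
50 [-19.4  97.6   0.7]
70 [-22.4  90.2   0.7]
90 [-22.1  83.    0.7]
```

```bash
python3 - <<'E'
from h import *
t=tip(); print(t.round(2))
for z in (106.2,110,115,120,130,140,145):
    print(z,"axis",w2px(inc2w(t[0],t[1],z),'scene').round(2)[0],"+3",w2px(inc2w(t[0],t[1]+3,z),'scene').round(2)[0],"+4",w2px(inc2w(t[0],t[1]+4,z),'scene').round(2)[0])
b=w2px([inc2w(65,72.5,101),inc2w(65,79.5,101),inc2w(65,76,103.5)],'scene').round(2); print("bead edges",b)
E
python3 -c "
from h import *
im=cv2.imread('pics/w9.png');crop(im,240,0,340,80,7,'pics/w9c.png')"
```

```text
[ 54.46  76.21 106.36]
106.2 axis [326.57 258.18] +3 [327.69 258.27] +4 [328.06 258.29]
110 axis [326.71 257.24] +3 [327.83 257.32] +4 [328.21 257.35]
115 axis [326.9  255.98] +3 [328.02 256.07] +4 [328.4  256.09]
120 axis [327.08 254.72] +3 [328.21 254.8 ] +4 [328.59 254.83]
130 axis [327.46 252.18] +3 [328.6  252.26] +4 [328.97 252.29]
140 axis [327.84 249.6 ] +3 [328.98 249.69] +4 [329.37 249.71]
145 axis [328.03 248.3 ] +3 [329.18 248.39] +4 [329.56 248.42]
bead edges [[325.02 262.32]
 [327.64 262.52]
 [326.42 261.8 ]]
```

View pics/w9c.png

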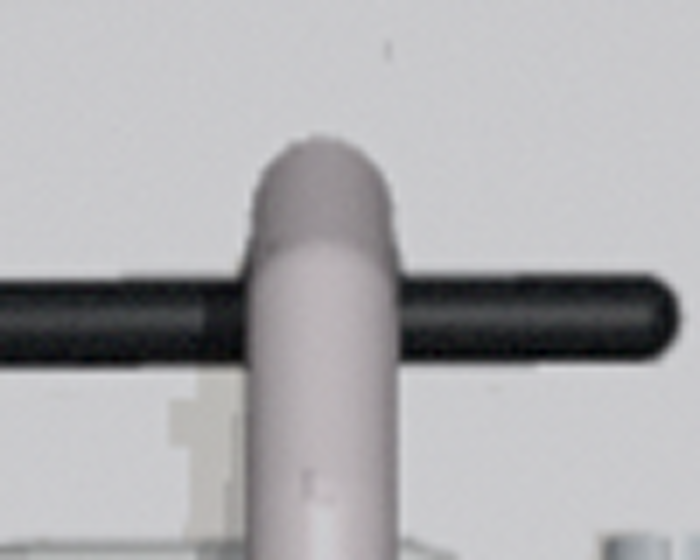

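```bash
sed -i 's/OFF=110.0/OFF=109.6/; s/+Rt\[:,0\]\*47.1/+Rt[:,0]*47.1+Rt[:,2]*0.5/' h.py; python3 -m crank '[{"claw":0,"translation":[0.02,0.016,-0.04],"turn":0},{"claw":0,"translation":[0,0,-0.1],"turn":0},{"claw":0,"translation":[0,0,-0.1],"turn":0},{"claw":0,"translation":[0,0,-0.1],"turn":0},{"claw":0,"translation":[0,0,-0.1],"turn":0},{"claw":0,"translation":[0,0,-0.1],"turn":0},{"claw":0,"translation":[0,0,-0.1],"turn":0},{"claw":0,"translation":[0,0,-0.1],"turn":0},{"claw":0,"translation":[0,0,-0.1],"turn":0},{"claw":0,"translation":[0,0,-0.1],"turn":0}]'
python3 -c "
from h import *
s=manip.observe();print(yaw(s)-np.pi/2,tip(s).round(2))"
```

```text
t: 21.6
tcp_pos: [646.2, -0.6, 152.9]
orientation: [-0.081, 1.569, 0.081]
ft_force: [-0.1, 0.4, -0.9]
gripper_width: 27.7
0.10296025057340707 [ 31.29  76.19 105.79]
```

```bash
python3 -m crank '[{"claw":0,"translation":[0,0,-0.1],"turn":0},{"claw":0,"translation":[0,0,-0.1],"turn":0},{"claw":0,"translation":[0,0,-0.1],"turn":0},{"claw":0,"translation":[0,0,-0.1],"turn":0},{"claw":0,"translation":[0,0,-0.1],"turn":0},{"claw":0,"translation":[0,0,-0.1],"turn":0},{"claw":0,"translation":[0,0,-0.1],"turn":0},{"claw":0,"translation":[0,0,-0.1],"turn":0},{"claw":0,"translation":[0,0,-0.1],"turn":0},{"claw":0,"translation":[0,0,-0.1],"turn":0}]'
python3 -c "
from h import *
s=manip.observe();print(tip(s).round(2))
im,d=manip.grab_frame('wrist');cv2.imwrite('pics/w10.png',im)
im,d=manip.grab_frame('scene');crop(im,290,215,350,275,12,'pics/sc10.png')
im,d=manip.grab_frame('side');crop(im,250,130,330,190,10,'pics/si10.png')"
```

```text
t: 22.85
tcp_pos: [621.3, -3.1, 152.9]
orientation: [-0.081, 1.569, 0.081]
ft_force: [-0.6, -0.4, -2.2]
gripper_width: 27.9
[  6.26  76.2  105.78]
```

View pics/si10.png

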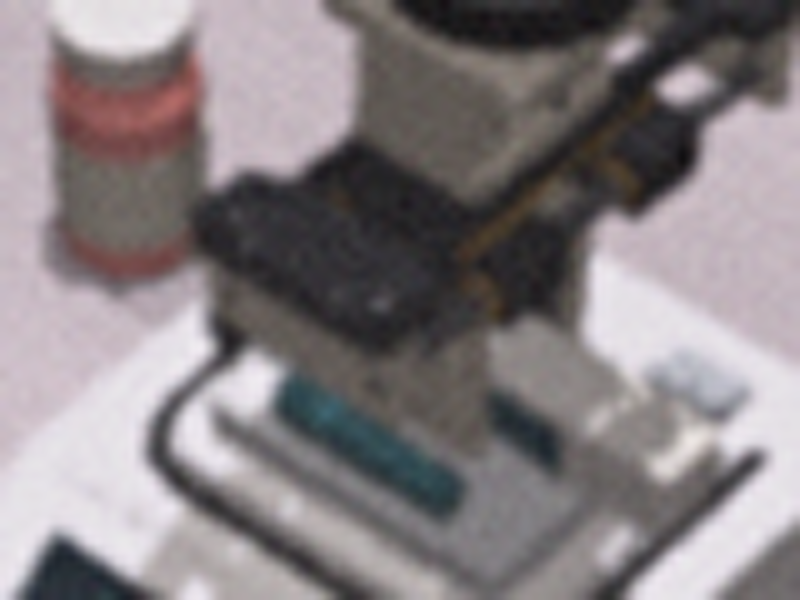

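View pics/sc10.png

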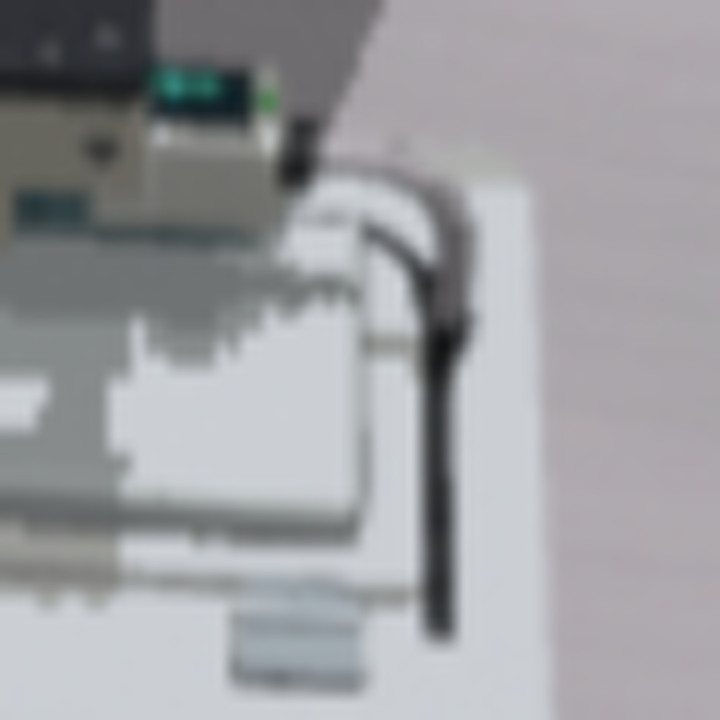

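```bash
python3 -m crank '[{"claw":0,"translation":[0,-0.008,-0.1],"turn":0},{"claw":0,"translation":[0,-0.008,-0.1],"turn":0},{"claw":0,"translation":[0,0,-0.1],"turn":0},{"claw":0,"translation":[0,0,-0.1],"turn":0},{"claw":0,"translation":[0,0,-0.1],"turn":0},{"claw":0,"translation":[0,0,-0.1],"turn":0},{"claw":0,"translation":[0,0,-0.1],"turn":0},{"claw":0,"translation":[0,0,-0.1],"turn":0},{"claw":0,"translation":[0,0,-0.09],"turn":0}]'
python3 -c "
from h import *
s=manip.observe();print(tip(s).round(2))"
```

```text
t: 24.12
tcp_pos: [599.2, -5.8, 152.9]
orientation: [-0.081, 1.569, 0.081]
ft_force: [-0.1, -0.0, -1.8]
gripper_width: 28.1
[-15.99  75.8  105.78]
```

```bash
python3 -m crank '[{"claw":0,"translation":[0,-0.005,-0.102],"turn":0},{"claw":0,"translation":[0,-0.015,-0.101],"turn":0},{"claw":0,"translation":[0,-0.025,-0.099],"turn":0},{"claw":0,"translation":[0,-0.034,-0.096],"turn":0},{"claw":0,"translation":[0,-0.044,-0.092],"turn":0},{"claw":0,"translation":[0,-0.052,-0.088],"turn":0},{"claw":0,"translation":[0,-0.061,-0.082],"turn":0},{"claw":0,"translation":[0,-0.068,-0.076],"turn":0}]'
python3 -c "
from h import *
s=manip.observe();print(tip(s).round(2), -16-26*.7071,50+26*.7071)
im,d=manip.grab_frame('wrist');cv2.imwrite('pics/w11.png',im)
im,d=manip.grab_frame('side');crop(im,230,130,330,205,8,'pics/si11.png')
"
```

```text
t: 25.12
tcp_pos: [581.7, -15.4, 152.9]
orientation: [-0.081, 1.569, 0.081]
ft_force: [0.7, -0.1, -2.3]
gripper_width: 28.1
[-34.35  68.08 105.79] -34.3846 68.3846
```

View pics/si11.png

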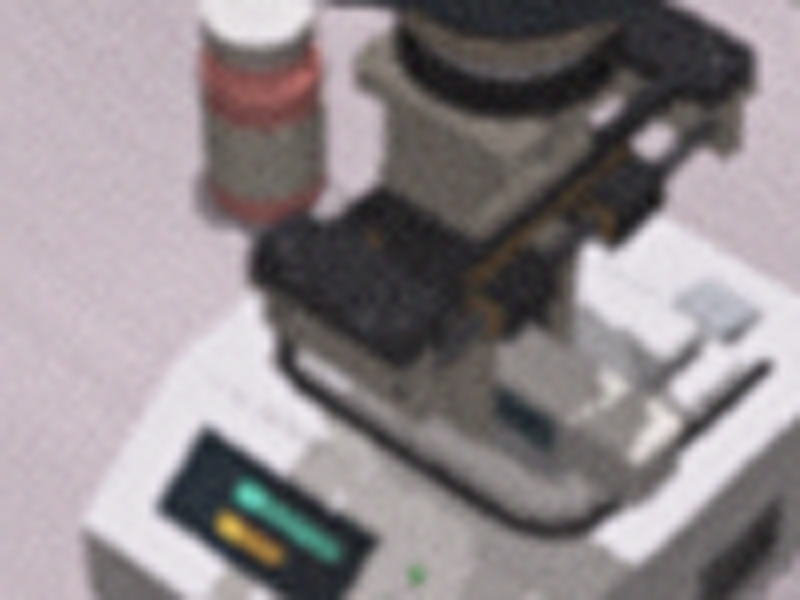

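View pics/w11.png

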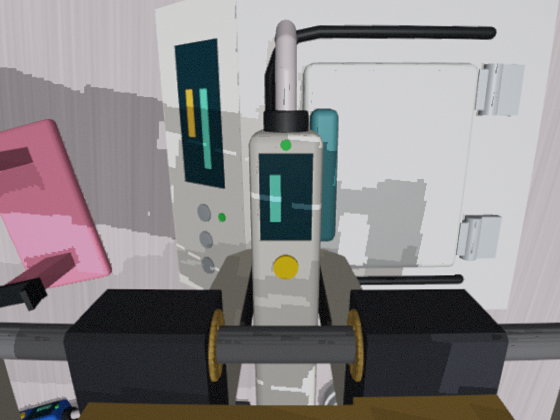

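The nozzle sits over the left front corner at (286,40), in line with the bead.

```bash
python3 -m crank '[{"claw":0,"translation":[0,-0.074,-0.07],"turn":0},{"claw":0,"translation":[0,-0.08,-0.061],"turn":0},{"claw":0,"translation":[0,-0.087,-0.052],"turn":0},{"claw":0,"translation":[0,-0.091,-0.044],"turn":0},{"claw":0,"translation":[0,-0.095,-0.034],"turn":0},{"claw":0,"translation":[0,-0.098,-0.025],"turn":0},{"claw":0,"translation":[0,-0.1,-0.015],"turn":0},{"claw":0,"translation":[0,-0.1,-0.005],"turn":0}]'
python3 -c "
from h import *
s=manip.observe();print(tip(s).round(2))"
```

```text
t: 26.22
tcp_pos: [576.1, -34.3, 152.9]
orientation: [-0.081, 1.569, 0.081]
ft_force: [-0.6, -0.2, -1.7]
gripper_width: 27.8
[-41.87  49.88 105.79]
```

```bash
python3 -m crank '[{"claw":0,"translation":[0,-0.1,0],"turn":0},{"claw":0,"translation":[0,-0.1,0],"turn":0},{"claw":0,"translation":[0,-0.1,0],"turn":0},{"claw":0,"translation":[0,-0.1,0],"turn":0},{"claw":0,"translation":[0,-0.1,0],"turn":0},{"claw":0,"translation":[0,-0.1,0],"turn":0},{"claw":0,"translation":[0,-0.1,0],"turn":0},{"claw":0,"translation":[0,-0.1,0],"turn":0},{"claw":0,"translation":[0,-0.1,0],"turn":0},{"claw":0,"translation":[0,-0.1,0],"turn":0}]'
python3 -c "
from h import *
import json
s=manip.observe();print(tip(s).round(2),yaw(s)-np.pi/2)
json.dump({k:np.array(v).tolist() for k,v in s.items()},open('st12.json','w'))
im,d=manip.grab_frame('wrist');cv2.imwrite('pics/w12.png',im)
im,d=manip.grab_frame('side');crop(im,230,130,330,205,8,'pics/si12.png')
"
```

```text
t: 27.48
tcp_pos: [578.7, -59.1, 152.9]
orientation: [-0.081, 1.569, 0.081]
ft_force: [-0.4, 0.3, -2.1]
gripper_width: 27.7
[-41.86  24.9  105.8 ] 0.10300203667304708
```

View pics/w12.png

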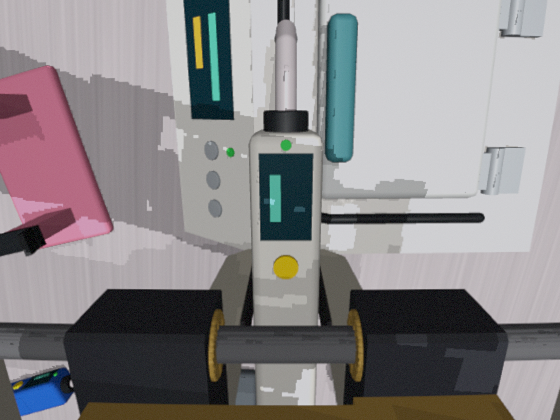

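View pics/si12.png

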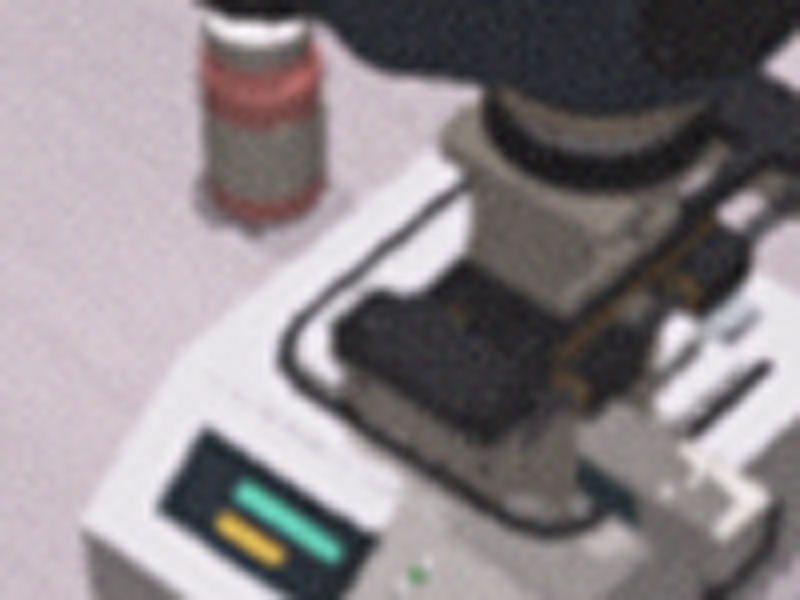

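Run:
```python
from h import *; import json
st=json.load(open("st12.json")); im=cv2.imread("pics/w12.png").mean(2)
for r in (2,6,10,14): print(r, im[r,270:302].round(0).astype(int).tolist())
for r in (212,217,222): pass
print("right bead col",[int(x) for x in im[205:232,400]])
def inv(w): c,s=np.cos(TH),np.sin(TH); d=w[:,:2]-O; return np.c_[c*d[:,0]+s*d[:,1],-s*d[:,0]+c*d[:,1]]
print(inv(px2plane([(277,6),(290,6),(340,218),(400,217.5),(470,217)],103.3,"wrist",st)).round(2))
```

```text
2 [207, 205, 206, 206, 207, 208, 209, 119, 32, 28, 30, 32, 51, 75, 61, 40, 36, 30, 28, 108, 209, 206, 189, 185, 181, 206, 206, 206, 206, 207, 205, 205]
6 [206, 207, 207, 206, 207, 208, 209, 119, 33, 20, 30, 35, 51, 77, 58, 43, 34, 24, 28, 111, 208, 192, 188, 184, 174, 206, 207, 206, 207, 206, 206, 205]
10 [207, 207, 205, 207, 206, 208, 209, 117, 29, 21, 34, 32, 52, 75, 58, 37, 34, 24, 28, 106, 210, 209, 207, 203, 188, 205, 207, 208, 207, 206, 206, 207]
14 [206, 205, 207, 206, 206, 209, 209, 114, 34, 30, 24, 39, 48, 75, 61, 43, 28, 33, 24, 106, 210, 208, 207, 200, 175, 205, 208, 207, 207, 207, 206, 206]
right bead col [180, 181, 180, 179, 181, 183, 181, 168, 104, 30, 12, 24, 22, 31, 24, 22, 24, 31, 106, 164, 179, 180, 179, 180, 178, 179, 180]
[[-46.44  44.61]
 [-39.43  44.61]
 [ -7.83 -75.19]
 [ 29.82 -74.87]
 [ 74.46 -74.56]]
```

```bash
python3 -m crank '[{"claw":0,"translation":[0,-0.1,-0.01],"turn":0},{"claw":0,"translation":[0,-0.1,-0.01],"turn":0},{"claw":0,"translation":[0,-0.1,-0.01],"turn":0},{"claw":0,"translation":[0,-0.1,0],"turn":0},{"claw":0,"translation":[0,-0.1,0],"turn":0},{"claw":0,"translation":[0,-0.1,0],"turn":0},{"claw":0,"translation":[0,-0.1,0],"turn":0},{"claw":0,"translation":[0,-0.1,0],"turn":0},{"claw":0,"translation":[0,-0.1,0],"turn":0},{"claw":0,"translation":[0,-0.1,0],"turn":0}]' | grep force; python3 -m crank '[{"claw":0,"translation":[0,-0.1,0],"turn":0},{"claw":0,"translation":[0,-0.1,0],"turn":0},{"claw":0,"translation":[0,-0.1,0],"turn":0},{"claw":0,"translation":[0,-0.1,0],"turn":0},{"claw":0,"translation":[0,-0.1,0],"turn":0},{"claw":0,"translation":[0,-0.1,0],"turn":0},{"claw":0,"translation":[0,-0.1,0],"turn":0},{"claw":0,"translation":[0,-0.1,0],"turn":0},{"claw":0,"translation":[0,-0.1,0],"turn":0},{"claw":0,"translation":[0,-0.1,0],"turn":0}]' |grep force
python3 -c "
from h import *
s=manip.observe();print(s['t'],tip(s).round(2),yaw(s)-np.pi/2)
im,d=manip.grab_frame('side');crop(im,230,130,330,205,8,'pics/si13.png')
"
```

```text
ft_force: [-0.0, -0.3, -1.8]
ft_force: [0.1, -0.9, -1.3]
30.075 [-42.61 -25.08 105.79] 0.1030399021994386
```

View pics/si13.png

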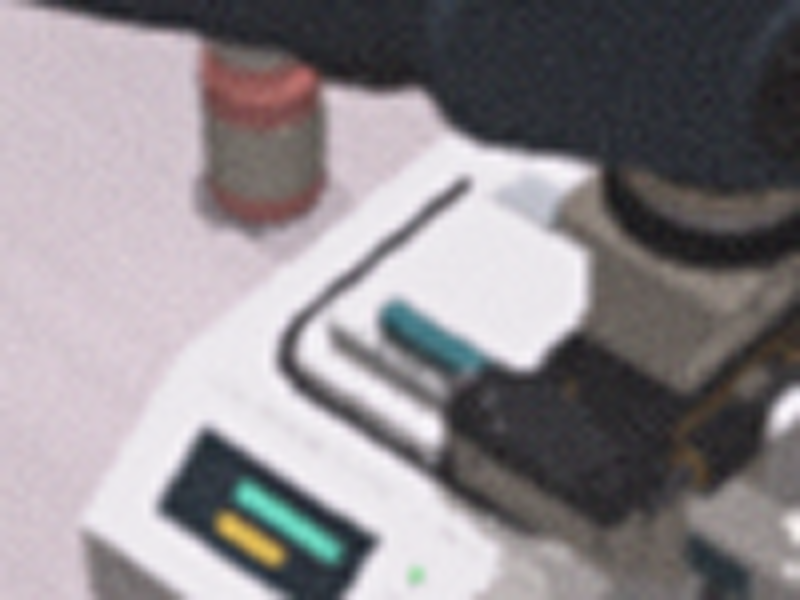

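```bash
python3 -m crank '[{"claw":0,"translation":[0,-0.1,0],"turn":0},{"claw":0,"translation":[0,-0.1,0],"turn":0},{"claw":0,"translation":[0,-0.1,0],"turn":0},{"claw":0,"translation":[0,-0.1,0],"turn":0},{"claw":0,"translation":[0,-0.1,0],"turn":0},{"claw":0,"translation":[0,-0.1,0],"turn":0},{"claw":0,"translation":[0,-0.1,0],"turn":0},{"claw":0,"translation":[0,-0.1,0],"turn":0},{"claw":0,"translation":[0,-0.1,0],"turn":0},{"claw":0,"translation":[0,-0.08,0],"turn":0}]' | grep force; python3 -m crank '[{"claw":0,"translation":[0,-0.1,0.005],"turn":0},{"claw":0,"translation":[0,-0.1,0.015],"turn":0},{"claw":0,"translation":[0,-0.098,0.025],"turn":0},{"claw":0,"translation":[0,-0.095,0.034],"turn":0},{"claw":0,"translation":[0,-0.091,0.044],"turn":0},{"claw":0,"translation":[0,-0.087,0.052],"turn":0},{"claw":0,"translation":[0,-0.081,0.061],"turn":0},{"claw":0,"translation":[0,-0.075,0.068],"turn":0}]' |grep force
python3 -c "
from h import *
import json
s=manip.observe();print(s['t'],tip(s).round(2),yaw(s)-np.pi/2, -16-26*.707-.7,-50-26*.707+.6)
json.dump({k:np.array(v).tolist() for k,v in s.items()},open('st14.json','w'))
im,d=manip.grab_frame('wrist');cv2.imwrite('pics/w14.png',im)
im,d=manip.grab_frame('scene');crop(im,240,205,300,255,12,'pics/sc14.png')
"
```

```text
ft_force: [-0.4, -0.6, -2.1]
ft_force: [0.5, -0.2, -1.5]
32.375 [-34.91 -67.71 105.77] 0.10303040075233993 -35.082 -67.78200000000001
```

View pics/w14.png

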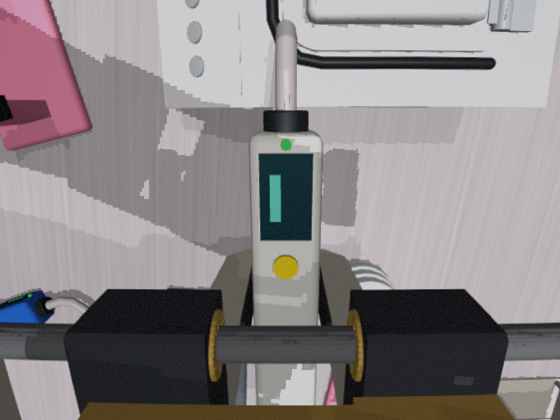

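View pics/sc14.png

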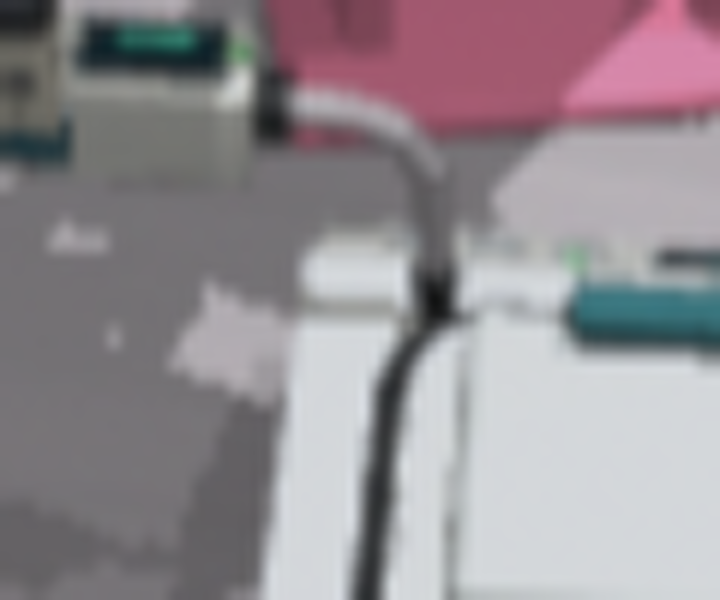

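Run:
```python
from h import *; import json
st=json.load(open("st14.json")); im=cv2.imread("pics/w14.png").mean(2)
def inv(w): c,s=np.cos(TH),np.sin(TH); d=w[:,:2]-O; return np.c_[c*d[:,0]+s*d[:,1],-s*d[:,0]+c*d[:,1]]
for c in (340,380,420,460,480):
    col=im[45:80,c]; k=np.nonzero(col<90)[0]+45; print(c,k.min(),k.max(),inv(px2plane([(c,k.mean())],103.2,"wrist",st)).round(2))
for r in (3,8,12):
    k=np.nonzero(im[r,262:284]<90)[0]+262; print(r,k.min(),k.max(),inv(px2plane([(k.mean(),r)],103.2,"wrist",st)).round(2))
```

```text
340 57 68 [[ -4.47 -76.82]]
380 57 68 [[ 17.97 -76.65]]
420 57 68 [[ 40.57 -76.38]]
460 57 68 [[ 63.42 -76.02]]
480 58 68 [[ 75.   -76.06]]
3 266 277 [[-42.46 -46.49]]
8 267 277 [[-42.21 -48.98]]
12 267 277 [[-42.22 -50.97]]
```

```bash
python3 -m crank '[{"claw":0,"translation":[0,-0.071,0.076],"turn":0},{"claw":0,"translation":[0,-0.064,0.082],"turn":0},{"claw":0,"translation":[0,-0.055,0.088],"turn":0},{"claw":0,"translation":[0,-0.047,0.092],"turn":0},{"claw":0,"translation":[0,-0.037,0.096],"turn":0},{"claw":0,"translation":[0,-0.028,0.099],"turn":0},{"claw":0,"translation":[0,-0.018,0.101],"turn":0},{"claw":0,"translation":[0,-0.009,0.102],"turn":0},{"claw":0,"translation":[0,0,0.1],"turn":0},{"claw":0,"translation":[0,0,0.1],"turn":0}]' |grep force
python3 -c "
from h import *
s=manip.observe();print(s['t'],tip(s).round(2),yaw(s)-np.pi/2)
im,d=manip.grab_frame('scene');crop(im,240,205,300,255,12,'pics/sc15.png')
"
```

```text
ft_force: [1.4, -0.3, -1.1]
33.725 [-11.45 -75.81 105.78] 0.10300408691841323
```

View pics/sc15.png

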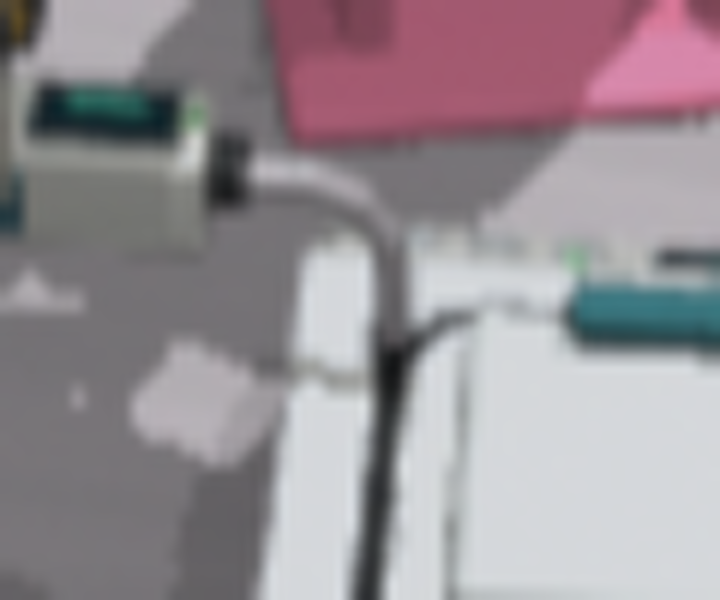

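```bash
python3 -m crank '[{"claw":0,"translation":[0,0,0.1],"turn":0},{"claw":0,"translation":[0,0,0.1],"turn":0},{"claw":0,"translation":[0,0,0.1],"turn":0},{"claw":0,"translation":[0,0,0.1],"turn":0},{"claw":0,"translation":[0,0,0.1],"turn":0},{"claw":0,"translation":[0,0,0.1],"turn":0},{"claw":0,"translation":[0,0,0.1],"turn":0},{"claw":0,"translation":[0,0,0.1],"turn":0},{"claw":0,"translation":[0,0,0.1],"turn":0},{"claw":0,"translation":[0,0,0.1],"turn":0}]' |grep force; python3 -m crank '[{"claw":0,"translation":[0,0,0.1],"turn":0},{"claw":0,"translation":[0,0,0.1],"turn":0},{"claw":0,"translation":[0,0,0.1],"turn":0},{"claw":0,"translation":[0,0,0.1],"turn":0},{"claw":0,"translation":[0,0,0.1],"turn":0},{"claw":0,"translation":[0,0,0.1],"turn":0},{"claw":0,"translation":[0,0,0.1],"turn":0},{"claw":0,"translation":[0,0,0.1],"turn":0},{"claw":0,"translation":[0,0,0.1],"turn":0},{"claw":0,"translation":[0,0,0.1],"turn":0}]' |grep force
python3 -c "
from h import *
s=manip.observe();print(s['t'],tip(s).round(2),yaw(s)-np.pi/2)
im,d=manip.grab_frame('scene');crop(im,240,205,300,265,12,'pics/sc16.png')
"
```

```text
ft_force: [0.3, 0.1, -1.8]
ft_force: [-0.3, -0.1, -1.6]
36.275 [ 38.57 -75.8  105.79] 0.10300890278531094
```

View pics/sc16.png

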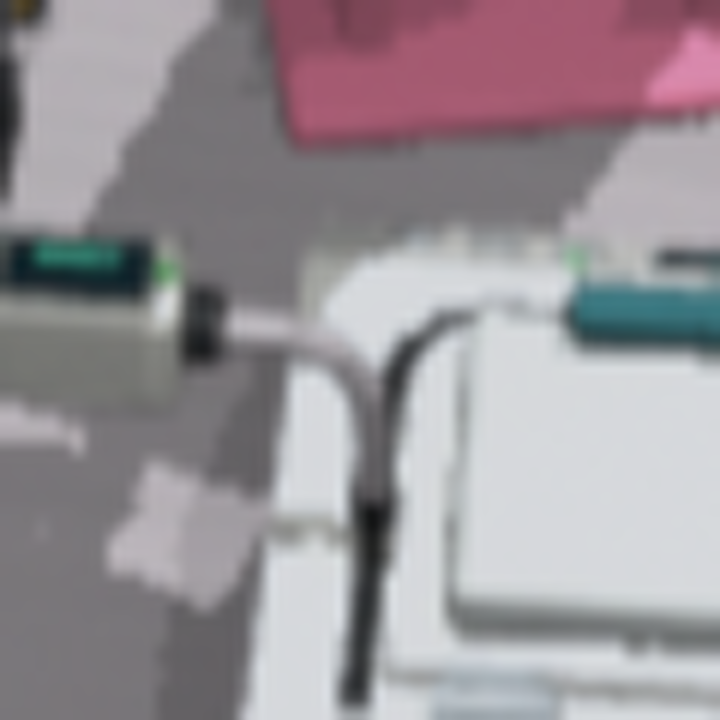

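```bash
python3 -m crank '[{"claw":0,"translation":[0,0,0.1],"turn":0},{"claw":0,"translation":[0,0,0.1],"turn":0},{"claw":0,"translation":[0,0,0.1],"turn":0},{"claw":0,"translation":[0,0,0.1],"turn":0},{"claw":0,"translation":[0,0,0.1],"turn":0},{"claw":0,"translation":[0,0,0.1],"turn":0},{"claw":0,"translation":[0,0,0.06],"turn":0},{"claw":0,"translation":[0,0,0],"turn":0}]' |grep force; python3 -c "
from h import *
s=manip.observe();print(s['t'],tip(s).round(2),yaw(s)-np.pi/2)"; python3 -m crank '[{"claw":0,"translation":[-0.1,0,0],"turn":0},{"claw":0,"translation":[-0.4,0,0],"turn":0},{"claw":0,"translation":[-0.8,0,0],"turn":0},{"claw":0,"translation":[-0.8,-0.4,0],"turn":0.37},{"claw":0,"translation":[-0.4,-0.6,-0.2],"turn":0}]'
python3 -c "
from h import *
s=manip.observe();print(yaw(s),to([533.3,-328.8,215]))"
```

```text
ft_force: [0.4, -0.3, -2.0]
37.325 [ 54.94 -75.83 105.75] 0.10303057261065285
t: 37.95
tcp_pos: [682.9, -175.0, 218.0]
orientation: [-0.053, 1.567, 0.052]
ft_force: [0.2, 0.1, -1.6]
gripper_width: 27.6
1.637718803978821 [ 0.11 -5.74 -6.38]
```

```bash
python3 -m crank '[{"claw":0,"translation":[0,-0.6,-0.7],"turn":0.05},{"claw":0,"translation":[0,-0.7,-0.8],"turn":0},{"claw":0,"translation":[0,-0.7,-0.8],"turn":0},{"claw":0,"translation":[0,-0.7,-0.8],"turn":0},{"claw":0,"translation":[0,-0.7,-0.8],"turn":0},{"claw":0,"translation":[0,-0.7,-0.8],"turn":0},{"claw":0,"translation":[0,-0.7,-0.7],"turn":0},{"claw":0,"translation":[0,-0.4,-0.5],"turn":0},{"claw":0,"translation":[0,0,0],"turn":0},{"claw":0,"translation":[0,0,0],"turn":0}]'
python3 -c "
from h import *
s=manip.observe();print(yaw(s),to([533.3,-328.8,72.1]))"
```

```text
t: 39.2
tcp_pos: [543.5, -313.0, 215.5]
orientation: [-0.048, 1.57, 0.048]
ft_force: [1.3, 0.6, -1.7]
gripper_width: 27.5
1.632243038807679 [ 5.74 -0.6  -0.45]
```

```bash
python3 -m crank '[{"claw":0,"translation":[0,-0.3,-0.25],"turn":0.02},{"claw":0,"translation":[0.3,-0.3,-0.2],"turn":0},{"claw":0,"translation":[0.8,0,0],"turn":0},{"claw":0,"translation":[0.9,0,0],"turn":0},{"claw":0,"translation":[0.9,0,0],"turn":0},{"claw":0,"translation":[0.8,0,0],"turn":0},{"claw":0,"translation":[0.5,0,0],"turn":0},{"claw":0,"translation":[0.3,0,0],"turn":0},{"claw":0,"translation":[0,0,0],"turn":0},{"claw":0,"translation":[0,0,0],"turn":0}]'
python3 -c "
from h import *
s=manip.observe();print(yaw(s),to([533.3,-328.8,72.1]))"
```

```text
t: 40.45
tcp_pos: [533.0, -329.3, 103.5]
orientation: [-0.047, 1.569, 0.046]
ft_force: [0.5, -0.2, -2.1]
gripper_width: 27.9
1.629770670958574 [1.26 0.02 0.01]
```

```bash
python3 -m crank '[{"claw":0,"translation":[0.25,0.02,0.01],"turn":0},{"claw":0,"translation":[0.3,0,0],"turn":0},{"claw":0,"translation":[0.3,0,0],"turn":0},{"claw":0,"translation":[0.2,0,0],"turn":0},{"claw":0,"translation":[0.12,0,0],"turn":0},{"claw":0,"translation":[0.05,0,0],"turn":0},{"claw":0,"translation":[0,0,0],"turn":0},{"claw":0,"translation":[0,0,0],"turn":0}]'
python3 -c "
from h import *
s=manip.observe();print(yaw(s),to([533.3,-328.8,72.1]))"
```

```text
t: 41.45
tcp_pos: [533.1, -328.7, 72.6]
orientation: [-0.046, 1.57, 0.046]
ft_force: [-0.3, -1.1, -1.6]
gripper_width: 27.4
1.6297546664250926 [ 0.02 -0.01  0.01]
```

```bash
python3 -m crank '[{"claw":0,"translation":[0.02,0,0],"turn":0},{"claw":0,"translation":[0,0,0],"turn":0}]'; python3 -m crank '[{"claw":0,"translation":[0.02,0,0],"turn":0},{"claw":0,"translation":[0,0,0],"turn":0}]'
```

```text
t: 41.7
tcp_pos: [533.1, -328.6, 72.1]
orientation: [-0.046, 1.57, 0.046]
ft_force: [-0.8, 0.2, 0.3]
gripper_width: 27.5
t: 41.95
tcp_pos: [533.1, -328.6, 72.1]
orientation: [-0.047, 1.57, 0.046]
ft_force: [-3.0, 1.0, 5.0]
gripper_width: 27.9
```

```bash
python3 -m crank '[{"claw":0.4,"translation":[-0.015,0,0],"turn":0},{"claw":0.5,"translation":[0,0,0],"turn":0},{"claw":0.8,"translation":[0,0,0],"turn":0},{"claw":1,"translation":[0,0,0],"turn":0},{"claw":1,"translation":[0,0,0],"turn":0},{"claw":1,"translation":[0,0,0],"turn":0},{"claw":1,"translation":[0,0,0],"turn":0}]'; python3 -m crank '[{"claw":1,"translation":[-0.2,0,0],"turn":0},{"claw":1,"translation":[-0.6,0,0],"turn":0},{"claw":1,"translation":[-1,0,0],"turn":0},{"claw":1,"translation":[-1,0,0],"turn":0},{"claw":1,"translation":[-1,-0.4,0],"turn":0},{"claw":1,"translation":[-1,-0.7,0],"turn":0},{"claw":1,"translation":[-1,-0.7,0],"turn":0},{"claw":1,"translation":[-0.7,-0.5,0],"turn":0},{"claw":1,"translation":[-0.4,-0.2,0],"turn":0},{"claw":1,"translation":[0,0,0],"turn":0}]'
python3 -c "
from h import *
import json
s=manip.observe();json.dump({k:np.array(v).tolist() for k,v in s.items()},open('st20.json','w'))
im,d=manip.grab_frame('wrist');cv2.imwrite('pics/w20.png',im)
im,d=manip.grab_frame('scene');crop(im,150,160,350,310,4,'pics/sc20.png')
"
```

```text
t: 42.82
tcp_pos: [533.0, -328.6, 71.8]
orientation: [-0.046, 1.57, 0.046]
ft_force: [0.9, 0.0, -0.9]
gripper_width: 90.3
t: 44.08
tcp_pos: [536.7, -391.0, 245.1]
orientation: [-0.047, 1.569, 0.046]
ft_force: [1.2, 0.4, 0.2]
gripper_width: 92.7
```

View pics/w20.png

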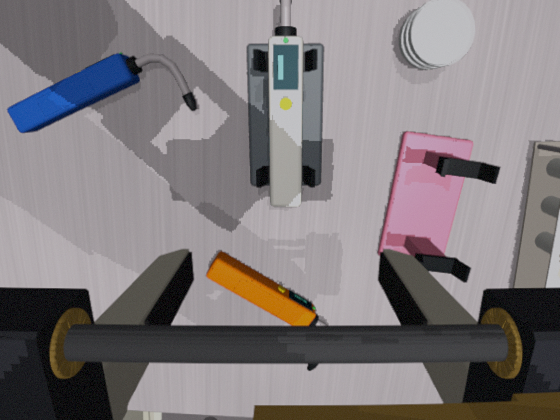

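View pics/sc20.png

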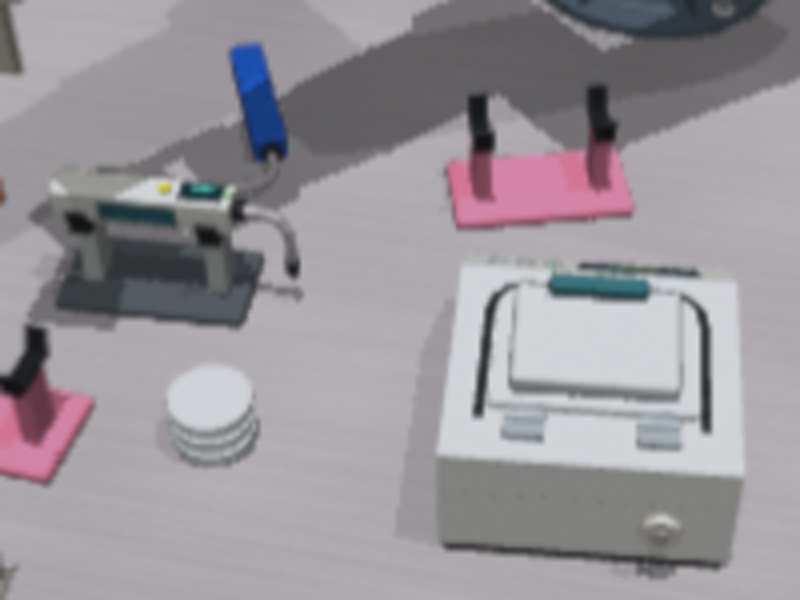

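Run:
```python
from h import *; import json
st=json.load(open("st4.json")); d=np.load("w4.npy")
for a in [(284,100),(284,150),(320,60),(320,190),(262,125)]: print(a,px2w([a],np.median(d[a[1]-4:a[1]+5,a[0]-3:a[0]+4]),"wrist",st).round(1))
print(manip.observe()["t"], manip.finish_job())
```

```text
(284, 100) [[595.1  47.9 138.1]]
(284, 150) [[599.1  12.1 138.3]]
(320, 60) [[618.4  79.5 124.3]]
(320, 190) [[631.7 -18.4 124.4]]
(262, 125) [[579.1  26.6 106.3]]
the job is handed in; nothing more can be done
44.175 None
```

I shut the lid, passed the detector's nozzle along the whole gasket, laid the detector back in its rest and handed the job in at 44.2 s.

- **Lid:** I pushed it shut on the handle. Its top read 138.1–138.3 mm afterwards, against 138 mm when fully shut. The push was less gentle than planned: the wrist read about 25 N in one reading midway (18 N sideways, 17 N vertical). It then read about 26 N (24 N of it vertical) against the stop.
- **Seam pass:** I went from the left hinge side round the front to the right at about 20 mm/s. The tip was nominally 2.3 mm above the crest, and no contact force showed.
- **Sideways accuracy:** The camera measurements disagreed by up to about 2 mm on where the nozzle tip was, partly because the wrist camera cannot see it. I steered by a compromise between them and shifted about 1 mm at the front. Scene pictures taken at four later points, on the left run, right front corner and right run, showed the tip over the bead, at most about 1.5 mm to the side.
- **Detector:** It lies in both saddles with the nozzle the same way as before. I let go within about 1 mm of the pickup point and moved the arm clear.
- **Bystanders:** The dish stack looked unmoved in the last pictures. I did not re-check the tip box and bottle at the end; nothing was moved near them.

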